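# Load and close the pipe-fitting fixture

### The arm

A 6-joint arm with a two-finger parallel gripper is mounted at the origin on the work surface. World frame = base frame: x ahead of the robot, y to its left, z up, the work surface at z = 0. Lengths are in mm, angles in rad, forces in N, time in s.
With the tool pointing down it reaches from about 275 to 750 mm from the base axis. Payload 10.2 kg.
Tool frame: the origin (TCP) lies between the finger pads; the fingertips stand 11 mm ahead of it and the grasp point (between the pads) lies 8 mm behind it (ctrl.nose_length is the distance from the TCP to the fingertips, in mm); x points along the fingers, y is the direction in which the jaws open and shut, and the axes are right-handed (so a half turn about x gives the same grasp; the last joint's range is limited). The gripper opens to 85 mm and grips with 20 to 120 N. Pads are 22 mm wide; open, the fingers measure 114 mm over their backs; the gripper's body (76 mm by 85 mm) begins 54 mm behind the grasp point. The pads swing forward as they close: fully open they stand 13 mm farther back than shut.
Start: joints at [0.982, 0.313, 1.498, -0, 1.331, -0.223], TCP at [187.804, 490.266, 242.294] pointing down, gripper open.
Joint ranges: [-2.94, 2.94], [-0.97, 2.17], [0.19, 2.56], [-1.23, 4.37], [0.02, 3.11], [-2.88, 2.88]. Speed limits (rad/s): [2.39, 2.39, 3.01, 3.14, 3.14, 3.14].

### API

Orientations are given as a unit quaternion [w, x, y, z].
In Python, from rig import ctrl, capture, ticket gives the robot as it stands.
- The arm moves only by the tool step_arm, never from a script. Its argument "commands" is a list of rows, each a list of 2 entries, a list of its own where there are three numbers: the shift along the world's x, y, z normalised to -1 to 1, where 1 is 0.04 m, then the turn about the world's z normalised to -1 to 1, where 1 is 180 degrees. A call has 1 to 5 rows; each row shifts and turns the commanded pose from where the row before left it; what a row does not reach is not made up. A row lasts 1/10 s, in which the tool goes at most 50 mm and 8.59 degrees, less where a joint would pass 70% of its speed; a pose out of reach is approached as far as the arm can. A call with a number of a shift or a turn outside -1 to 1 is refused whole. A call with a gripper value outside its range is refused whole. "gripper" is the closure, from -1 (fully open) to 1 (shut), so that 0 is half open, set as the call begins (left out, the last holds). The fingers move at their own pace and stop on an object; "force" is the grip in N (left out, the last holds). Time passes only in rows, so rows that do not move let the fingers close. It gives the time, the measured TCP pose, the force and the opening at its end, in the units of the state.
- ctrl.sense(): the state, without advancing time (a new reading comes with each control period).
- capture(name): name is "scene" or "top"; returns a dict with "image" (480x640x3 uint8, blue, green, red), "fov_y" (degrees; the focal length in pixels is half the picture's height over the tangent of half this angle, whatever the lens; pixels are square), "cx", "cy" (the principal point, pixels), "k1" (the pictures are not rectified: a ray, as slopes to the right and down, at radius r is drawn at 1 + k1 r^2 times it, then the intrinsics apply), "origin" and "orientation" of the camera in the world. Camera axes: x right, y down, z forward; pixel columns grow to the right and rows downward; lengths in mm; the calibration is good to about 2 mm. A picture is of the moment at which its call begins. There is no depth.
- ticket.finish_job(): hands the job in, once; it reports no verdict.
The state is a dict: "time_s": time; "joints": joint angles; "dq": joint speeds; "tau": joint torques, N m; "eef_pos": TCP position; "ee_rot": TCP orientation; "force": force on the tool from outside, world axes, zero at the start; "wrist_torque": the same for the moment, N m; "grip_width": opening from 0.0 (shut) to 1.0 (fully open).
Only numpy, scipy, OpenCV 4.12 (cv2) and the standard library are available. Lean on these libraries where they do the work, as an engineer would, in place of code of your own. Each camera call takes 0.05 s, during which the arm holds its last target.

### The job

Open the fixture's guard fully back onto its stop, put the steel setting gauge away upright in its grey tray, and stand every black tee upright in the middle of a station of its own, turned so that its side outlet points along that station's pointer line. When all are loaded, lower the guard gently until it rests fully closed; do not let it slam at either end, and leave the off-cut, the bottle and the hand tool where they are.

Things in the scene. Friction and masses are not known exactly. Their poses are not given: they have to be found in the camera images.
- fixture: Blue painted steel holding fixture, fixed to the bench. Base plate 190 (x) x 390 (y) x 12 mm thick; an upright cheek 18 mm thick and 175 mm long stands at each y end (centred at y = +-184 mm), its top 86 mm above the bench. Front (-x side) and rear are open. Origin: centre of the base plate on the bench; x points to the rear, away from the robot; z up.
- guard (a joint): Angle of the fixture's hinged wire guard, rad: 0 closed (level, resting on the cheek tops), grows as the front edge is lifted, 1.75 fully open against its rear stop (10 degrees past upright, where it stays by itself). Below upright it falls shut when let go: hinge nearly free, lightly damped, guard 0.5 kg; the handle needs about 2.5 N upward.
- guard_handle (a point): Centre of the guard's handle: a round black bar 12 mm in diameter and 120 mm long, parallel to the hinge, on two 10 mm thick arms 110 mm apart that stand 42 mm clear of the front edge of the guard. 190 mm from the hinge axis; 92 mm above the bench when closed. The bar turns with the guard; it can be pinched from above between the arms all through the swing.
- guard_hinge (a point): Middle of the guard's hinge axis, which runs along the fixture's y at x = +80 mm, 92 mm above the bench. The guard is an aluminium frame 356 mm wide and 8 mm thick with open wires; when closed its underside is 88 mm above the bench.
- tray: Grey plastic tray, 104 x 104 x 22 mm outside, walls and floor 4 mm thick, fixed to the bench; the gauge's storage place. Origin: centre of its underside; z up.
- gauge: Loose plain steel setting gauge, 0.3 kg: round foot 48 mm in diameter and 14 mm high, above it a round post 20 mm in diameter up to 65 mm. Stands on one of the stations at the start. Origin: centre of its underside, z up along the post.
- station_1: Flat bright disc, 100 mm in diameter, flush with the top of the fixture's base plate (12 mm above the bench), with one dark pointer line running from 20 mm off its centre out to its rim. One of three in a row 105 mm apart. Origin: its centre, on the plate's top; its x axis points along the pointer line.
- station_1_mark (a point): Tip end of that station's pointer line: on the disc, 46 mm from its centre along its x.
- station_2: Flat bright disc, 100 mm in diameter, flush with the top of the fixture's base plate (12 mm above the bench), with one dark pointer line running from 20 mm off its centre out to its rim. One of three in a row 105 mm apart. Origin: its centre, on the plate's top; its x axis points along the pointer line.
- station_2_mark (a point): Tip end of that station's pointer line: on the disc, 46 mm from its centre along its x.
- station_3: Flat bright disc, 100 mm in diameter, flush with the top of the fixture's base plate (12 mm above the bench), with one dark pointer line running from 20 mm off its centre out to its rim. One of three in a row 105 mm apart. Origin: its centre, on the plate's top; its x axis points along the pointer line.
- station_3_mark (a point): Tip end of that station's pointer line: on the disc, 46 mm from its centre along its x.
- tee_A: Loose black plastic pipe fitting (tapping tee), about 0.14 kg, may be absent; all alike: round foot 66 mm in diameter and 10 mm high, a neck 30 mm in diameter, a round ribbed cap 40 mm in diameter from 40 to 64 mm high, and one side outlet, a stub 18 mm in diameter whose axis is 20 mm high. Low centre of mass. Origin: centre of the foot's underside; z up through the cap, x out along the outlet.
- tee_A_outlet (a point): Centre of the open end of that tee's side outlet, 46 mm from the tee's axis, 20 mm above its underside.
- tee_B: Loose black plastic pipe fitting (tapping tee), about 0.14 kg, may be absent; all alike: round foot 66 mm in diameter and 10 mm high, a neck 30 mm in diameter, a round ribbed cap 40 mm in diameter from 40 to 64 mm high, and one side outlet, a stub 18 mm in diameter whose axis is 20 mm high. Low centre of mass. Origin: centre of the foot's underside; z up through the cap, x out along the outlet.
- tee_B_outlet (a point): Centre of the open end of that tee's side outlet, 46 mm from the tee's axis, 20 mm above its underside.
- tee_C: Loose black plastic pipe fitting (tapping tee), about 0.14 kg, may be absent; all alike: round foot 66 mm in diameter and 10 mm high, a neck 30 mm in diameter, a round ribbed cap 40 mm in diameter from 40 to 64 mm high, and one side outlet, a stub 18 mm in diameter whose axis is 20 mm high. Low centre of mass. Origin: centre of the foot's underside; z up through the cap, x out along the outlet.
- tee_C_outlet (a point): Centre of the open end of that tee's side outlet, 46 mm from the tee's axis, 20 mm above its underside.
- offcut: Bystander: black pipe off-cut, a ring 90 mm across and 70 mm high, standing; origin under its centre.
- cleaner: Bystander: bottle of cleaner 60 mm across and 150 mm high; origin under its centre.
- scraper: Bystander: screwdriver-like hand tool lying on the bench behind the fixture; origin at its middle.
There are look-alikes about, which are no part of the job. Of the things that look like the tray, the middle-sized one is meant.

How it is judged (in metres and radians):
On the way, in this order (a step that is already met when the one before it is completed fails the run):
1. the guard is fully open on its rear stop (value of joint guard above 1.65 rad), for 0.3 s.
2. with the guard open, the gauge stands in its tray and every tee stands on a station, outlet along the pointer line (value of joint guard above 1.5 rad and x of gauge in the frame of tray between -0.045 and 0.045 m and y of gauge in the frame of tray between -0.045 and 0.045 m and z of gauge in the frame of tray below 0.012 m and angle between gauge's own z axis and vertical below 0.15 rad and linear speed of each of gauge, tee_A, tee_B, tee_C below 0.03 m/s and angle between each of tee_A, tee_B, tee_C's own z axis and vertical below 0.1 rad and ((horizontal distance between tee_A and station_1 below 0.01 m and z of tee_A in the frame of station_1 below 0.006 m and horizontal distance between tee_A_outlet and station_1_mark below 0.022 m and angle between the x axis of tee_A and the x axis of station_1, either way round below 0.17 rad) or (horizontal distance between tee_A and station_2 below 0.01 m and z of tee_A in the frame of station_2 below 0.006 m and horizontal distance between tee_A_outlet and station_2_mark below 0.022 m and angle between the x axis of tee_A and the x axis of station_2, either way round below 0.17 rad) or (horizontal distance between tee_A and station_3 below 0.01 m and z of tee_A in the frame of station_3 below 0.006 m and horizontal distance between tee_A_outlet and station_3_mark below 0.022 m and angle between the x axis of tee_A and the x axis of station_3, either way round below 0.17 rad)) and ((horizontal distance between tee_B and station_1 below 0.01 m and z of tee_B in the frame of station_1 below 0.006 m and horizontal distance between tee_B_outlet and station_1_mark below 0.022 m and angle between the x axis of tee_B and the x axis of station_1, either way round below 0.17 rad) or (horizontal distance between tee_B and station_2 below 0.01 m and z of tee_B in the frame of station_2 below 0.006 m and horizontal distance between tee_B_outlet and station_2_mark below 0.022 m and angle between the x axis of tee_B and the x axis of station_2, either way round below 0.17 rad) or (horizontal distance between tee_B and station_3 below 0.01 m and z of tee_B in the frame of station_3 below 0.006 m and horizontal distance between tee_B_outlet and station_3_mark below 0.022 m and angle between the x axis of tee_B and the x axis of station_3, either way round below 0.17 rad)) and ((horizontal distance between tee_C and station_1 below 0.01 m and z of tee_C in the frame of station_1 below 0.006 m and horizontal distance between tee_C_outlet and station_1_mark below 0.022 m and angle between the x axis of tee_C and the x axis of station_1, either way round below 0.17 rad) or (horizontal distance between tee_C and station_2 below 0.01 m and z of tee_C in the frame of station_2 below 0.006 m and horizontal distance between tee_C_outlet and station_2_mark below 0.022 m and angle between the x axis of tee_C and the x axis of station_2, either way round below 0.17 rad) or (horizontal distance between tee_C and station_3 below 0.01 m and z of tee_C in the frame of station_3 below 0.006 m and horizontal distance between tee_C_outlet and station_3_mark below 0.022 m and angle between the x axis of tee_C and the x axis of station_3, either way round below 0.17 rad))), for 0.3 s.
3. the guard is closed (value of joint guard below 0.04 rad), for 0.3 s.
At the end, for the whole second after the job is handed in: The guard is closed (within 0.04 rad); the gauge stands upright in the tray; each tee stands upright and at rest on a station, within 10 mm of its centre, its outlet within 0.17 rad (about 10 degrees) of the pointer line and pointing the same way (value of joint guard below 0.04 rad and x of gauge in the frame of tray between -0.045 and 0.045 m and y of gauge in the frame of tray between -0.045 and 0.045 m and z of gauge in the frame of tray below 0.012 m and angle between gauge's own z axis and vertical below 0.15 rad and linear speed of each of gauge, tee_A, tee_B, tee_C below 0.03 m/s and angle between each of tee_A, tee_B, tee_C's own z axis and vertical below 0.1 rad and ((horizontal distance between tee_A and station_1 below 0.01 m and z of tee_A in the frame of station_1 below 0.006 m and horizontal distance between tee_A_outlet and station_1_mark below 0.022 m and angle between the x axis of tee_A and the x axis of station_1, either way round below 0.17 rad) or (horizontal distance between tee_A and station_2 below 0.01 m and z of tee_A in the frame of station_2 below 0.006 m and horizontal distance between tee_A_outlet and station_2_mark below 0.022 m and angle between the x axis of tee_A and the x axis of station_2, either way round below 0.17 rad) or (horizontal distance between tee_A and station_3 below 0.01 m and z of tee_A in the frame of station_3 below 0.006 m and horizontal distance between tee_A_outlet and station_3_mark below 0.022 m and angle between the x axis of tee_A and the x axis of station_3, either way round below 0.17 rad)) and ((horizontal distance between tee_B and station_1 below 0.01 m and z of tee_B in the frame of station_1 below 0.006 m and horizontal distance between tee_B_outlet and station_1_mark below 0.022 m and angle between the x axis of tee_B and the x axis of station_1, either way round below 0.17 rad) or (horizontal distance between tee_B and station_2 below 0.01 m and z of tee_B in the frame of station_2 below 0.006 m and horizontal distance between tee_B_outlet and station_2_mark below 0.022 m and angle between the x axis of tee_B and the x axis of station_2, either way round below 0.17 rad) or (horizontal distance between tee_B and station_3 below 0.01 m and z of tee_B in the frame of station_3 below 0.006 m and horizontal distance between tee_B_outlet and station_3_mark below 0.022 m and angle between the x axis of tee_B and the x axis of station_3, either way round below 0.17 rad)) and ((horizontal distance between tee_C and station_1 below 0.01 m and z of tee_C in the frame of station_1 below 0.006 m and horizontal distance between tee_C_outlet and station_1_mark below 0.022 m and angle between the x axis of tee_C and the x axis of station_1, either way round below 0.17 rad) or (horizontal distance between tee_C and station_2 below 0.01 m and z of tee_C in the frame of station_2 below 0.006 m and horizontal distance between tee_C_outlet and station_2_mark below 0.022 m and angle between the x axis of tee_C and the x axis of station_2, either way round below 0.17 rad) or (horizontal distance between tee_C and station_3 below 0.01 m and z of tee_C in the frame of station_3 below 0.006 m and horizontal distance between tee_C_outlet and station_3_mark below 0.022 m and angle between the x axis of tee_C and the x axis of station_3, either way round below 0.17 rad))); the robot touches nothing.
It fails at once if the guard slams shut (over 1.5 rad/s as it comes down on the cheeks) (value of joint guard below 0.08 rad and velocity of joint guard below -1.5 rad/s).
It fails at once if the guard slams open (over 2 rad/s as it meets its rear stop) (value of joint guard above 1.65 rad and velocity of joint guard above 2 rad/s).
It fails at once if the offcut is disturbed (moved over 30 mm) (distance of offcut from where it was at the start of the episode above 0.03 m).
It fails at once if the cleaner is disturbed (moved over 30 mm) (distance of cleaner from where it was at the start of the episode above 0.03 m).
It fails at once if the scraper is disturbed (moved over 30 mm) (distance of scraper from where it was at the start of the episode above 0.03 m).
Of tee_A, tee_B, tee_C only 2 to 3 are there at a start; the rules pass over those that are not, and their reading is None.
At some moment in a run one of tee_A, tee_B, tee_C may be knocked a few centimetres aside while the robot is not near it.
Once in a run the grip may slacken for a moment while it holds something.
It also fails if it takes over 210 s, if anything falls off the work surface, if the arm or the gripper's body presses on something with over 40 N, if the wrist force passes 120 N, or if a joint passes its speed limit or range.

## Working session

There is one attempt and no reset: what is moved stays moved. The work goes in short steps, Python scripts to look and compute and a tool call to move; the robot and the scene stay as the last step left them, time stands still between calls to the robot, and variables do not carry over. Pictures are saved under pics/ and viewed, and the job is handed in when it is done.

Besides the shell and the picture viewer there is one more tool, called after "Request:" as name(argument=value, ...) on one line, values as JSON. step_arm: Moves the arm, as the interface text tells. Its arguments: {"type":"object","properties":{"commands":{"type":"array","items":{"type":"array"}},"gripper":{"type":"number"},"force":{"type":"number"}},"required":["commands"]}

```bash
mkdir -p pics; ls; cat > h.py <<'E'
import numpy as np, cv2
from rig import ctrl, capture, ticket
from scipy.spatial.transform import Rotation as R
def cam(c):
    f=240/np.tan(np.radians(c["fov_y"])/2)
    q=c["orientation"]; Rm=R.from_quat([q[1],q[2],q[3],q[0]]).as_matrix()
    K=np.array([[f,0,c["cx"]],[0,f,c["cy"]],[0,0,1]]); D=np.array([c["k1"],0,0,0,0.])
    return K,D,Rm,np.array(c["origin"],float)
def ray(c,u,v):
    K,D,Rm,o=cam(c)
    p=cv2.undistortPointsIter(np.array([[[u,v]]],float),K,D,None,None,(3,50,1e-9))[0,0]
    return o,Rm@np.array([p[0],p[1],1])
def at(c,u,v,z):
    o,d=ray(c,u,v); return o+d*(z-o[2])/d[2]
def proj(c,P):
    K,D,Rm,o=cam(c); P=np.atleast_2d(np.array(P,float))
    Pc=(P-o)@Rm
    x,_=cv2.projectPoints(Pc,np.zeros(3),np.zeros(3),K,D); return x[:,0]
def snap(cn,fn,crop=None,s=1):
    c=capture(cn); im=c["image"].copy()
    import pickle; pickle.dump(c,open("pics/"+fn+".pkl","wb"))
    if crop: x0,y0,x1,y1=crop; im=im[y0:y1,x0:x1]
    if s!=1: im=cv2.resize(im,None,fx=s,fy=s,interpolation=cv2.INTER_CUBIC)
    cv2.imwrite("pics/"+fn+".png",im); return c
E
python3 - <<'E'
from h import *
for n in("scene","top"):
    c=snap(n,n+"0"); print(n,{k:c[k] for k in c if k!="image"})
print(ctrl.sense())
E
```

```text
pics
scene {'fov_y': 52.8819159901379, 'cx': 329.30036505240923, 'cy': 240.9294407940145, 'k1': -0.061271813195451226, 'origin': array([1455.65461747,  -48.46274431, 1145.1402653 ]), 'orientation': array([-0.25954842,  0.69098033,  0.6349422 , -0.2280991 ])}
top {'fov_y': 51.65767924845532, 'cx': 317.09343981613966, 'cy': 239.87219967275368, 'k1': 0.03591975637545552, 'origin': array([ 332.76854841,   40.09320795, 1237.28821531]), 'orientation': array([ 0.0523958 , -0.70066841,  0.70939125, -0.05552045])}
{'time_s': 0.1, 'joints': array([ 9.81597081e-01,  3.13386651e-01,  1.49833555e+00, -1.68846041e-06,
        1.33106070e+00, -2.23365874e-01]), 'dq': array([ 1.11359737e-03, -1.11060520e-03, -9.78958738e-04, -5.75851652e-04,
       -1.49719314e-04,  1.66899928e-05]), 'tau': array([ 1.65368925e-03, -4.12900579e+01, -2.60141015e+01, -1.89347124e-04,
        3.04468354e-03,  5.98760380e-05]), 'eef_pos': array([187.67505936, 490.07058459, 241.80572159]), 'ee_rot': array([ 0.69514449,  0.12823462,  0.69547603, -0.1290082 ]), 'force': array([0.47131134, 0.86453142, 0.14232898]), 'wrist_torque': array([ 0.00311709,  0.06665381, -0.04387031]), 'grip_width': 1.0019539501375307}
```

View pics/scene0.png

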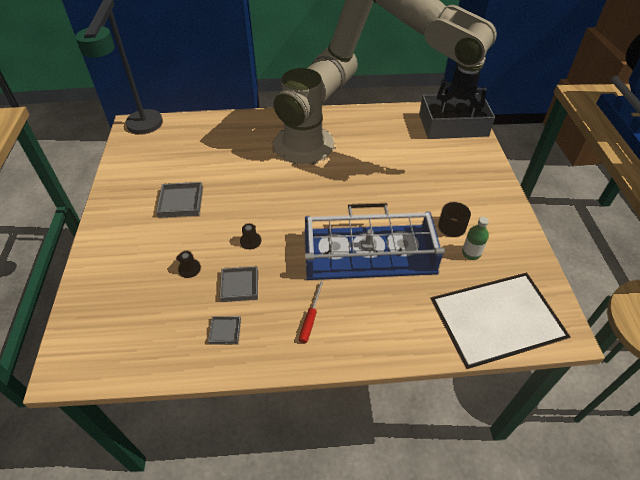

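View pics/top0.png

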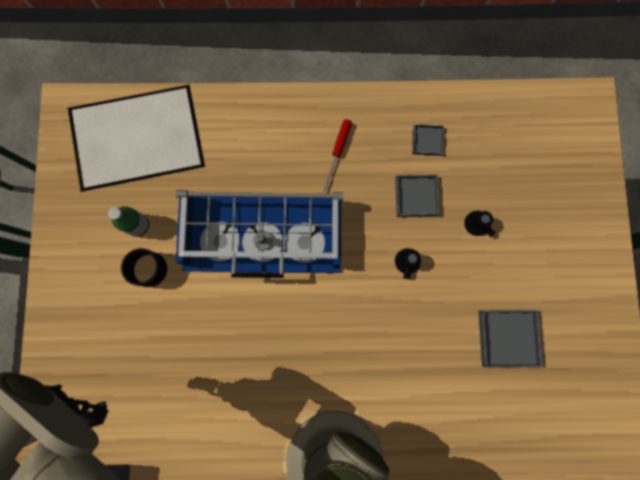

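```bash
python3 - <<'E'
import cv2
a=cv2.imread("pics/top0.png"); b=cv2.imread("pics/scene0.png")
cv2.imwrite("pics/t1.png",cv2.resize(a[180:285,100:350],None,fx=3.2,fy=3.2,interpolation=2))
cv2.imwrite("pics/t2.png",cv2.resize(a[120:290,380:550],None,fx=3.5,fy=3.5,interpolation=2))
cv2.imwrite("pics/s1.png",cv2.resize(b[190:290,290:500],None,fx=3.8,fy=3.8,interpolation=2))
E
```

```text
(no output)
```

View pics/t1.png

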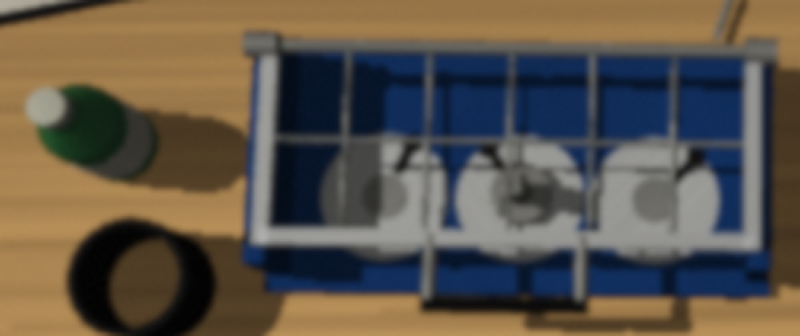

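View pics/t2.png

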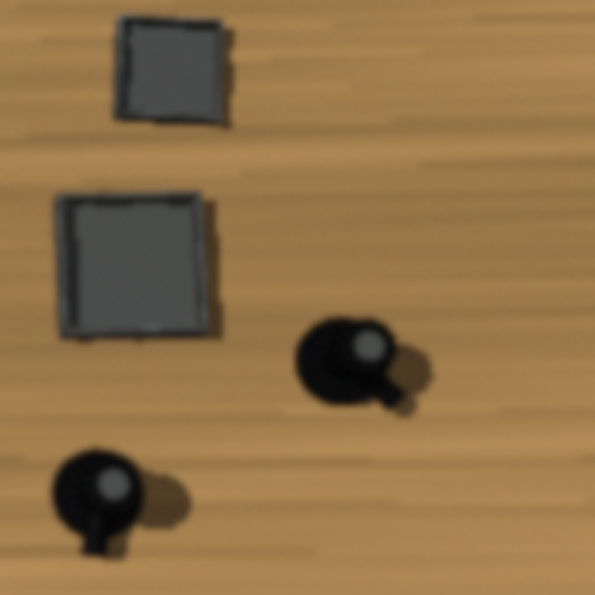

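View pics/s1.png

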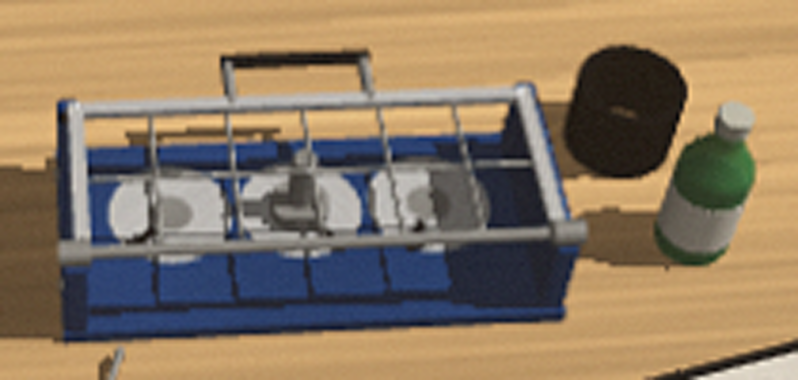

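```bash
python3 - <<'E'
from h import *
import pickle
t=pickle.load(open("pics/top0.pkl","rb")); s=pickle.load(open("pics/scene0.pkl","rb"))
T=lambda x,y:(100+(x+.5)/3.2-.5,180+(y+.5)/3.2-.5)
S=lambda x,y:(290+(x+.5)/3.8-.5,190+(y+.5)/3.8-.5)
for n,p,z in [("dL",(383,198),12),("dM",(520,200),12),("dR",(658,200),12),("h1",(425,303),92),("h2",(585,305),92),("hingeL",(247,44),92),("hingeR",(775,46),92)]:
    print(n,at(t,*T(*p),z).round(1))
for n,p,z in [("dR",(165,212),12),("dM",(300,212),12),("dL",(428,205),12),("h2",(222,60),92),("h1",(368,54),92),("hR",(60,252),92),("hL",(583,232),92)]:
    print("s",n,at(s,*S(*p),z).round(1))
T2=lambda x,y:(380+(x+.5)/3.5-.5,120+(y+.5)/3.5-.5)
for n,p,z in [("tray",(57,195),22),("tray",(203,193),22),("tray",(213,334),22),("tray",(62,337),22),("capA",(114,485),64),("capB",(370,346),64),("outA",(93,550),20),("outB",(400,400),20)]:
    print(n,at(t,*T2(*p),z).round(1))
print("tip tools",proj(t,[[187,490,242]]))
E
```

```text
dL [520.1 277.3  12. ]
dM [517.3 170.7  12. ]
dR [516.  63.  12.]
h1 [430.9 230.2  92. ]
h2 [428.  114.9  92. ]
hingeL [624.1 363.6  92. ]
hingeR [618.3 -26.2  92. ]
s dR [514.6  64.1  12. ]
s dM [523.1 172.8  12. ]
s dL [523.9 277.7  12. ]
s h2 [425.7 117.1  92. ]
s h1 [427.8 236.   92. ]
s hR [613.2 -24.4  92. ]
s hL [624.8 365.9  92. ]
tray [ 682.4 -167.9   22. ]
tray [ 682.5 -273.1   22. ]
tray [ 578.7 -275.2   22. ]
tray [ 577.9 -167.7   22. ]
capA [ 466.5 -192.    64. ]
capB [ 560.4 -371.2   64. ]
outA [ 425.9 -184.    20. ]
outB [ 529.8 -405.3   20. ]
tip tools [[ 81.01243481 397.22682657]]
```

```bash
cat >> h.py <<'E'
def st():
    s=ctrl.sense(); q=s["ee_rot"]; M=R.from_quat([q[1],q[2],q[3],q[0]]).as_matrix()
    print("t",round(s["time_s"],2),"pos",s["eef_pos"].round(1),"toolx",M[:,0].round(3),"jaw deg",round(np.degrees(np.arctan2(M[1,1],M[0,1])),1),"F",s["force"].round(1),"w",round(s["grip_width"],3),"q",s["joints"].round(2)); return s
E
python3 -c "
from h import *; st(); print(ctrl.nose_length)"
```

```text
t 0.1 pos [187.7 490.1 241.8] toolx [-0.001 -0.001 -1.   ] jaw deg 69.0 F [0.5 0.9 0.1] w 1.002 q [ 0.98  0.31  1.5  -0.    1.33 -0.22]
11.0
```

Request:
step_arm(commands=[[[0,0,0.5],-0.04]])

```text
time_s: 0.2
eef_pos: [187.2, 489.4, 260.1]
ee_rot: [0.685, 0.171, 0.686, -0.174]
force: [-0.2, 0.2, 0.2]
grip_width: 1.0
```

```bash
python3 -c "
from h import *; st()"
```

```text
t 0.2 pos [187.2 489.4 260.1] toolx [-0.003 -0.005 -1.   ] jaw deg 61.7 F [-0.2  0.2  0.2] w 1.0 q [ 0.98  0.3   1.47 -0.    1.38 -0.1 ]
```

Request:
step_arm(commands=[[[0.6,-0.78,0],-0.035],[[0.6,-0.78,0],-0.035],[[0.6,-0.78,0],-0.035],[[0.6,-0.78,0],-0.035],[[0.6,-0.78,0],-0.035]], gripper=0.25)

```text
time_s: 0.7
eef_pos: [308.3, 332.9, 262.1]
ee_rot: [0.613, 0.353, 0.613, -0.353]
force: [0.6, 0.4, 0.4]
grip_width: 0.373
```

Request:
step_arm(commands=[[[0.6,-0.78,0],-0.035],[[0.6,-0.78,0],-0.035],[[0.6,-0.78,0],-0.035],[[0.6,-0.78,0],-0.035],[[0.6,-0.78,0],-0.035]])

```text
time_s: 1.2
eef_pos: [428.4, 176.8, 262.2]
ee_rot: [-0.494, -0.506, -0.494, 0.506]
force: [0.5, 1.0, 0.7]
grip_width: 0.374
```

Request:
step_arm(commands=[[[0,0,-0.5],0],[[0,0,-0.5],0]])

```text
time_s: 1.4
eef_pos: [428.4, 177.3, 221.6]
ee_rot: [0.494, 0.506, 0.494, -0.506]
force: [0.0, 0.7, -0.2]
grip_width: 0.372
```

```bash
python3 -c "
from h import *; st()
c=snap('scene','s2',(280,100,480,280),3.2);print(proj(c,[[428.5,173,92]]))
c=snap('top','t3')"
```

```text
t 1.4 pos [428.4 177.3 221.6] toolx [ 0.  0. -1.] jaw deg -1.3 F [ 0.   0.7 -0.2] w 0.372 q [0.14 0.2  1.71 0.   1.24 0.16]
[[366.2512175  205.08950877]]
```

View pics/s2.png

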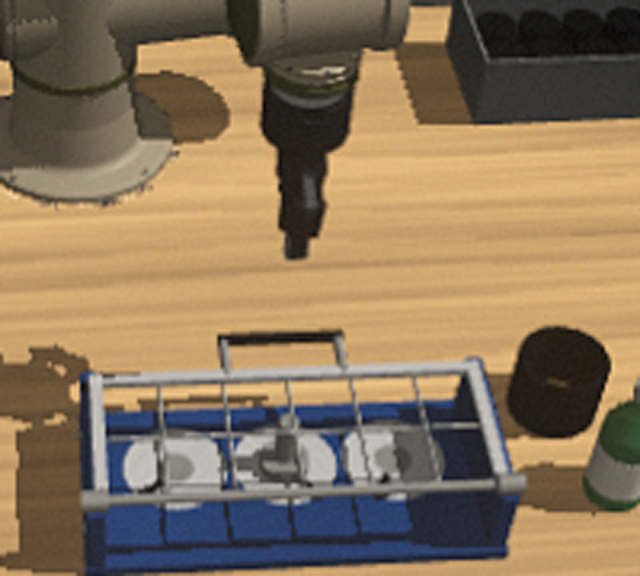

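View pics/t3.png

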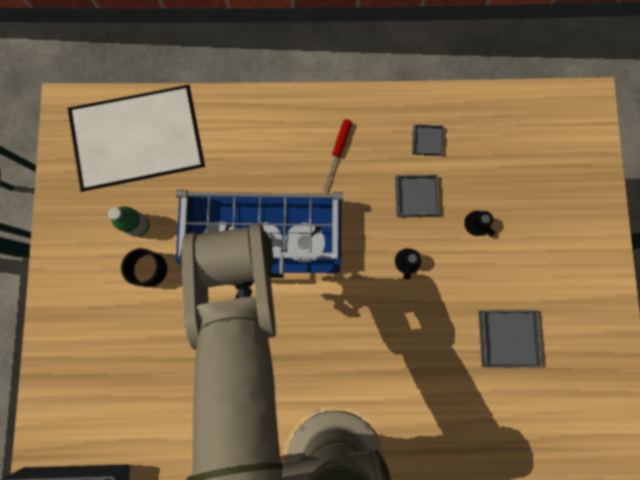

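Request:
step_arm(commands=[[[0,-0.05,-0.75],0],[[0,-0.05,-0.75],0],[[0,0,-0.75],0],[[0,0,-0.5],0]])

```text
time_s: 1.9
eef_pos: [427.5, 174.4, 111.4]
ee_rot: [-0.495, -0.505, -0.495, 0.505]
force: [0.6, 0.1, -0.9]
grip_width: 0.373
```

```bash
python3 -c "
from h import *; st()
c=snap('scene','s3',(280,100,480,280),3.2)
cv2.imwrite('pics/bin.png',cv2.resize(c['image'][80:150,400:510],None,fx=6,fy=6,interpolation=2))"
```

```text
t 1.9 pos [427.5 174.4 111.4] toolx [-0.001 -0.    -1.   ] jaw deg -1.1 F [ 0.6  0.1 -0.9] w 0.373 q [ 0.13  0.33  1.85 -0.    0.96  0.15]
```

View pics/s3.png

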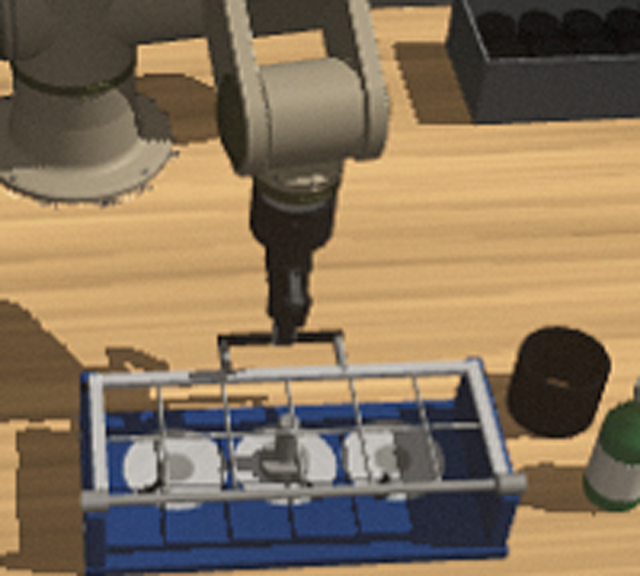

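View pics/bin.png

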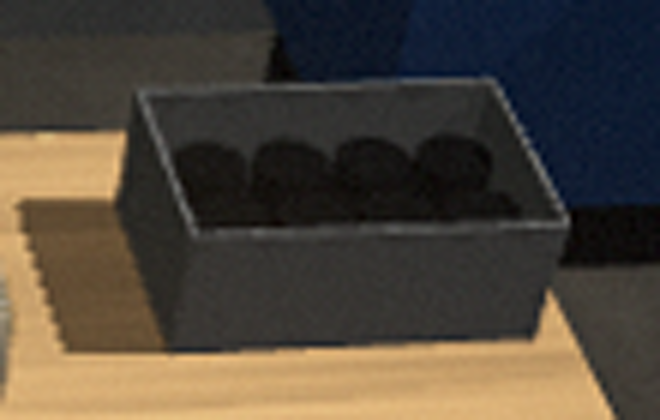

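Request:
step_arm(commands=[[[0.02,-0.02,-0.35],0],[[0,0,-0.32],0],[[0,0,0],0]])

```text
time_s: 2.25
eef_pos: [428.4, 173.6, 85.5]
ee_rot: [-0.495, -0.505, -0.495, 0.505]
force: [0.4, -0.3, 0.9]
grip_width: 0.381
```

Request:
step_arm(commands=[[[0,0,0],0],[[0,0,0],0],[[0,0,0],0]], gripper=1, force=30)

```text
time_s: 2.55
eef_pos: [430.3, 173.7, 86.9]
ee_rot: [0.496, 0.506, 0.494, -0.504]
force: [5.5, 0.3, -2.0]
grip_width: 0.125
```

```bash
python3 -c "
from h import *; st()
c=snap('scene','s4',(280,100,480,280),3.2)"
```

```text
t 2.55 pos [430.3 173.7  86.9] toolx [ 0.005  0.001 -1.   ] jaw deg -1.2 F [ 5.5  0.3 -2. ] w 0.125 q [ 0.13  0.38  1.87 -0.    0.89  0.15]
```

View pics/s4.png

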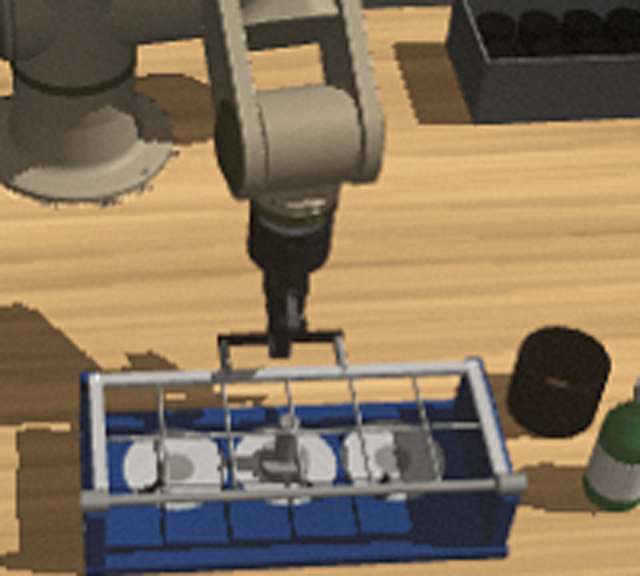

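Request:
step_arm(commands=[[[0.07,0,0.475],0],[[0.07,0,0.468],0],[[0.118,0,0.46],0]], force=40)

```text
time_s: 2.9
eef_pos: [438.2, 173.5, 142.6]
ee_rot: [-0.495, -0.504, -0.495, 0.506]
force: [2.6, -0.7, -4.3]
grip_width: 0.122
```

Request:
step_arm(commands=[[[0.163,0,0.447],0],[[0.207,-0.01,0.428],0],[[0.248,-0.01,0.405],0]])

```text
time_s: 3.2
eef_pos: [461.2, 172.9, 193.7]
ee_rot: [-0.493, -0.503, -0.497, 0.507]
force: [-10.2, 0.5, 0.7]
grip_width: 0.121
```

Request:
step_arm(commands=[[[0.25,0,0.378],0],[[0.3,0,0.348],0],[[0.34,-0.01,0.313],0]])

```text
time_s: 3.5
eef_pos: [497.3, 172.1, 236.3]
ee_rot: [-0.494, -0.503, -0.496, 0.507]
force: [-10.7, -3.3, 6.0]
grip_width: 0.121
```

Request:
step_arm(commands=[[[0.385,-0.01,0.278],0],[[0.413,-0.01,0.235],0],[[0.435,-0.01,0.195],0]])

```text
time_s: 3.8
eef_pos: [548.0, 171.0, 266.1]
ee_rot: [-0.495, -0.505, -0.495, 0.505]
force: [-9.0, -1.5, 11.7]
grip_width: 0.12
```

Request:
step_arm(commands=[[[0.44,-0.01,0.17],0],[[0.455,-0.01,0.12],0],[[0.46,-0.01,0.07],0]])

```text
time_s: 4.1
eef_pos: [602.9, 169.7, 279.5]
ee_rot: [0.495, 0.505, 0.495, -0.505]
force: [-3.3, -1.4, 3.4]
grip_width: 0.12
```

Request:
step_arm(commands=[[[0.35,-0.01,0.02],0],[[0.3,-0.01,0],0],[[0.3,0,-0.02],0],[[0.25,0,-0.02],0]])

```text
time_s: 4.5
eef_pos: [650.7, 168.6, 277.5]
ee_rot: [-0.495, -0.505, -0.495, 0.505]
force: [-3.3, -4.0, -0.3]
grip_width: 0.124
```

```bash
python3 -c "
from h import *; st()
c=snap('scene','s5',(280,50,480,280),3)"
```

```text
t 4.5 pos [650.7 168.6 277.5] toolx [-0.    -0.001 -1.   ] jaw deg -1.2 F [-3.3 -4.  -0.3] w 0.124 q [ 0.08  0.65  0.9  -0.    1.59  0.1 ]
```

View pics/s5.png

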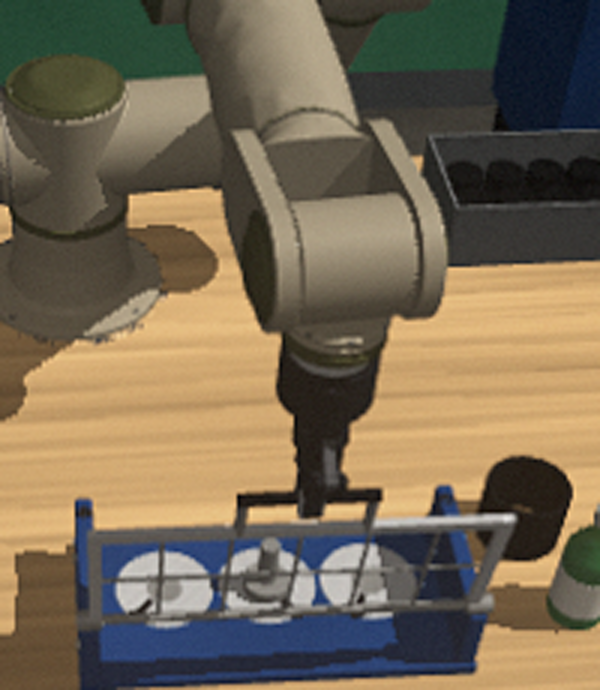

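Request:
step_arm(commands=[[[0.06,0,-0.02],0],[[0.06,0,0],0],[[0.04,0,0],0],[[0,0,0],0],[[0,0,0],0]])

```text
time_s: 5.05
eef_pos: [654.3, 168.6, 277.1]
ee_rot: [-0.494, -0.503, -0.496, 0.507]
force: [-18.9, -5.7, 8.5]
grip_width: 0.123
```

Request:
step_arm(commands=[[[0,0,0],0],[[0,0,0],0],[[0,0,0],0],[[0,0,0.4],0],[[0,0,0.6],0]], gripper=0.2)

```text
time_s: 5.55
eef_pos: [656.8, 169.2, 314.7]
ee_rot: [-0.494, -0.504, -0.496, 0.506]
force: [-0.1, 0.1, 0.6]
grip_width: 0.401
```

Request:
step_arm(commands=[[[0,0,0.3],0],[[-0.9,0,0],0],[[-0.9,0,0],0],[[-0.9,0,0],0],[[-0.9,0,0],0]])

```text
time_s: 6.05
eef_pos: [511.6, 169.1, 327.5]
ee_rot: [0.495, 0.505, 0.495, -0.505]
force: [0.6, 0.6, 0.2]
grip_width: 0.399
```

Request:
step_arm(commands=[[[-0.9,-0.9,0],0],[[-0.9,-0.9,0],0],[[-0.9,-0.9,0],0],[[-0.9,-0.9,0],0],[[0,-0.9,0],0]])

```text
time_s: 6.55
eef_pos: [368.9, -8.6, 328.2]
ee_rot: [0.496, 0.505, 0.495, -0.504]
force: [1.8, -0.5, -0.1]
grip_width: 0.398
```

```bash
python3 -c "
from h import *; st()
c=snap('scene','s6')
c=snap('top','t6');cv2.imwrite('pics/t6z.png',cv2.resize(c['image'][150:290,170:350],None,fx=4.4,fy=4.2,interpolation=2))"
```

```text
t 6.55 pos [368.9  -8.6 328.2] toolx [ 0.002 -0.001 -1.   ] jaw deg -1.1 F [ 1.8 -0.5 -0.1] w 0.398 q [-0.34 -0.1   1.74  0.    1.5  -0.32]
```

View pics/s6.png

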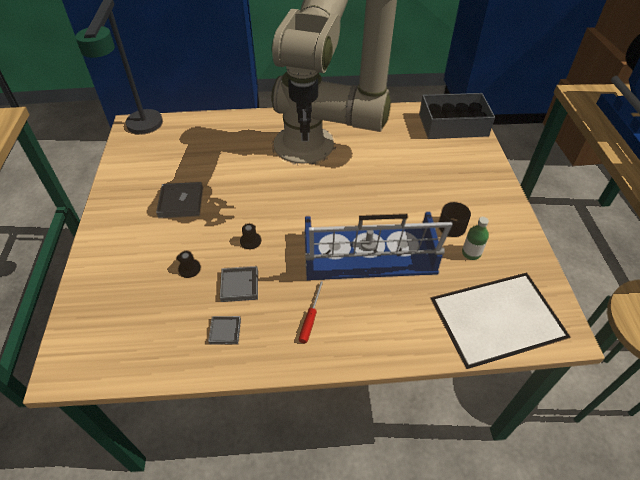

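View pics/t6.png

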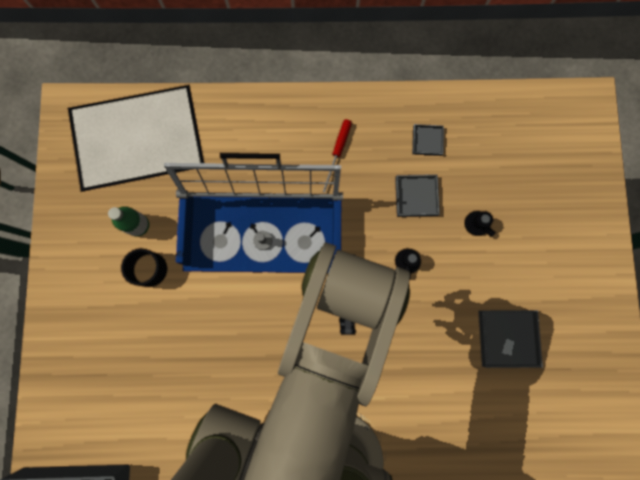

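View pics/t6z.png

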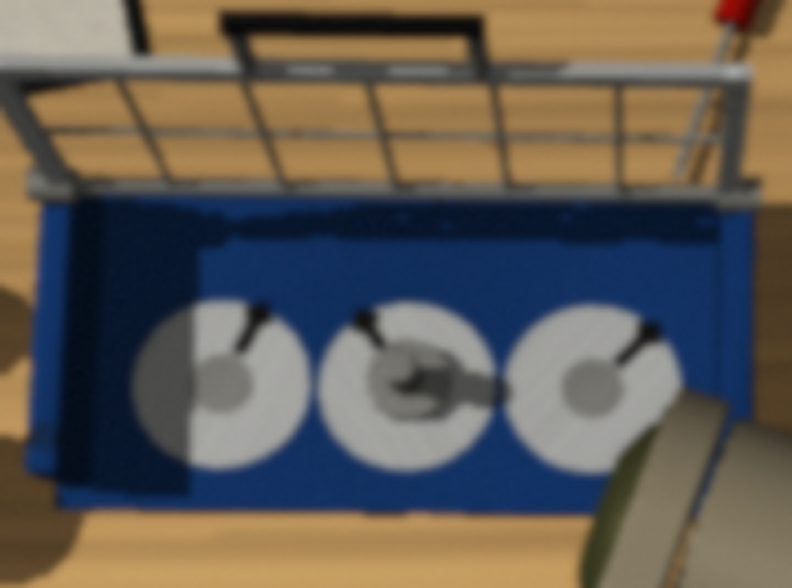

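```bash
cat > ov.py <<'E'
from h import *
import pickle,sys
def overlay(c,crop,s,fn,circles=(),lines=()):
    x0,y0,x1,y1=crop; im=cv2.resize(c["image"][y0:y1,x0:x1],None,fx=s,fy=s,interpolation=2)
    f=lambda P:np.round((proj(c,P)-[x0,y0]+.5)*s-.5).astype(int)
    a=np.linspace(0,2*np.pi,60)
    for (x,y,z,r,col) in circles:
        cv2.polylines(im,[f(np.c_[x+r*np.cos(a),y+r*np.sin(a),0*a+z])],True,col,1)
    for P,Q,col in lines:
        cv2.polylines(im,[f([P,Q])],False,col,1)
    cv2.imwrite("pics/"+fn+".png",im)
E
python3 - <<'E'
from ov import *
t=pickle.load(open("pics/top6.pkl","rb")) if 0 else pickle.load(open("pics/t6.pkl","rb"))
s=pickle.load(open("pics/s6.pkl","rb"))
T=lambda x,y:(170+(x+.5)/4.4-.5,150+(y+.5)/4.2-.5)
for n,c,m in [("L",(221,384),(262,311)),("M",(407,387),(361,315)),("R",(594,388),(654,326))]:
    C=at(t,*T(*c),12);M=at(t,*T(*m),12);d=M-C
    print(n,C.round(1),M.round(1),np.hypot(*d[:2]).round(1),np.degrees(np.arctan2(d[1],d[0])).round(1))
G=(0,255,0)
yaw=-.019;m=np.array([518.5,171]);yv=np.array([-np.sin(yaw),np.cos(yaw)])
ci=[];li=[]
for k,ang in ((1,-30),(0,28),(-1,-50)):
    p=m+105*k*yv; ci.append((*p,12,50,G))
    ci.append((*p,12,2,(0,0,255)))
    u=np.array([np.cos(np.radians(ang)),np.sin(np.radians(ang))])
    li.append(((*(p+20*u),12),(*(p+46*u),12),(0,0,255)))
    print(p)
overlay(t,(190,200,350,290),5,"o1",ci,li)
overlay(s,(290,200,450,290),5,"o2",ci,li)
E
```

```text
L [521.4 276.1  12. ] [565.2 253.5  12. ] 49.3 -27.2
M [518.3 170.8  12. ] [562.1 197.2  12. ] 51.1 31.0
R [516.4  64.7  12. ] [553.4  30.2  12. ] 50.7 -43.0
[520.49487997 275.98104807]
[518.5 171. ]
[516.50512003  66.01895193]
```

View pics/o1.png

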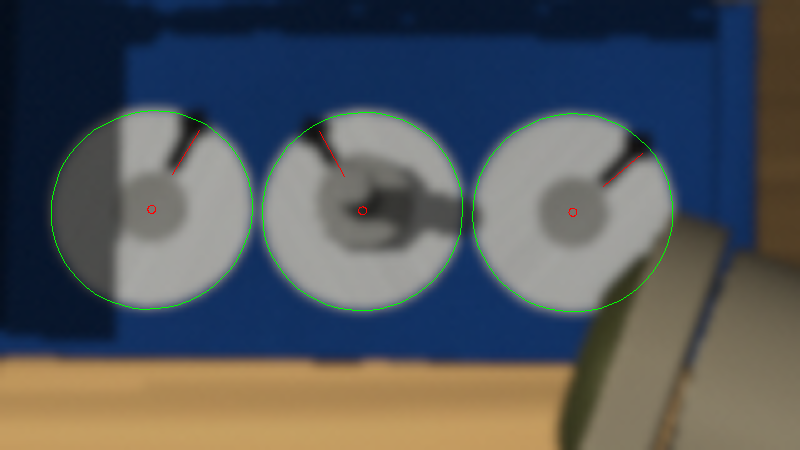

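View pics/o2.png

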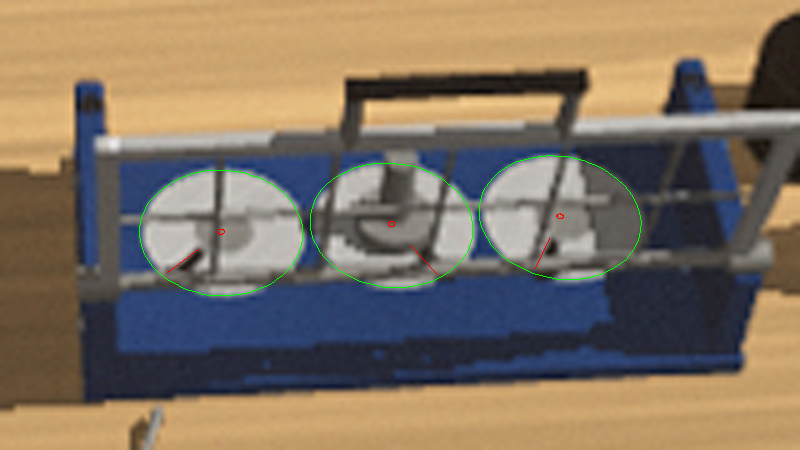

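```bash
python3 - <<'E'
from ov import *
t=pickle.load(open("pics/t6.pkl","rb"))
g=cv2.cvtColor(t["image"],cv2.COLOR_BGR2GRAY).astype(np.float32)
out=[]
for n,C in (("L",(521,276.)),("M",(518.5,171)),("R",(516.5,66))):
    # polar sample
    a=np.radians(np.arange(-90,90,1)); r=np.arange(20,48,.5)
    A,Rr=np.meshgrid(a,r)
    P=np.c_[(C[0]+Rr*np.cos(A)).ravel(),(C[1]+Rr*np.sin(A)).ravel(),np.full(A.size,12.)]
    uv=proj(t,P).astype(np.float32)
    v=cv2.remap(g,uv[:,0].reshape(A.shape),uv[:,1].reshape(A.shape),cv2.INTER_CUBIC)
    for lo,hi in ((26,36),(36,46)):
        w=v[(r>=lo)&(r<hi)].mean(0); wf=w[20:160]; k=np.argmin(wf)+20
        ww=np.clip(w[k-15:k+16].max()-w[k-15:k+16]-20,0,None); print(n,lo,np.degrees(a[k]).round(),(ww*np.degrees(a[k-15:k+16])).sum()/ww.sum(),w.min())
    X,Y=np.meshgrid(np.arange(60,-60,-.5),np.arange(60,-60,-.5)) # cols: y+ left
    P=np.c_[(C[0]+Y).ravel(),(C[1]+X).ravel(),np.full(X.size,12.)]
    uv=proj(t,P).astype(np.float32)
    out.append(cv2.remap(t["image"],uv[:,0].reshape(X.shape),uv[:,1].reshape(X.shape),cv2.INTER_CUBIC))
cv2.imwrite("pics/rect.png",np.hstack(out))
E
```

```text
L 26 -26.0 -25.828202284333884 44.49162
L 36 -26.0 -25.72517676464593 33.855274
M 26 31.0 30.655736363967097 65.102585
M 36 31.0 31.100296994971096 37.77773
R 26 -45.0 -45.08516527440741 49.918076
R 36 -45.0 -44.87021204710595 34.390972
```

View pics/rect.png

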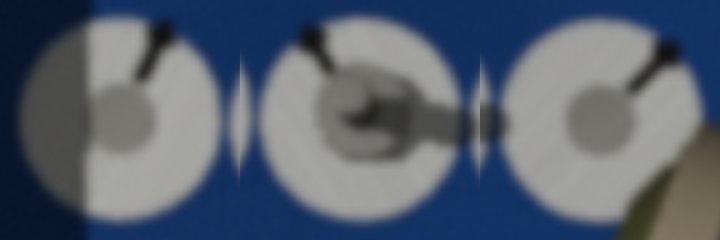

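```bash
python3 - <<'E'
from ov import *
t=pickle.load(open("pics/t6.pkl","rb"));s=pickle.load(open("pics/s6.pkl","rb"))
G=(0,255,0);Rd=(0,0,255)
print(at(t,190+374/5,200+206/5,26), at(s,290+400/5,200+152/5,77))
x,y=519,170
ci=[(x,y,12,24,G),(x,y,26,24,G),(x,y,77,10,Rd),(x,y,26,10,Rd)]
overlay(t,(220,210,300,270),9,"o3",ci)
overlay(s,(330,200,410,260),9,"o4",ci)
E
```

```text
[517.4747011  162.67814078  26.        ] [519.29797286 172.56541392  77.        ]
```

View pics/o3.png

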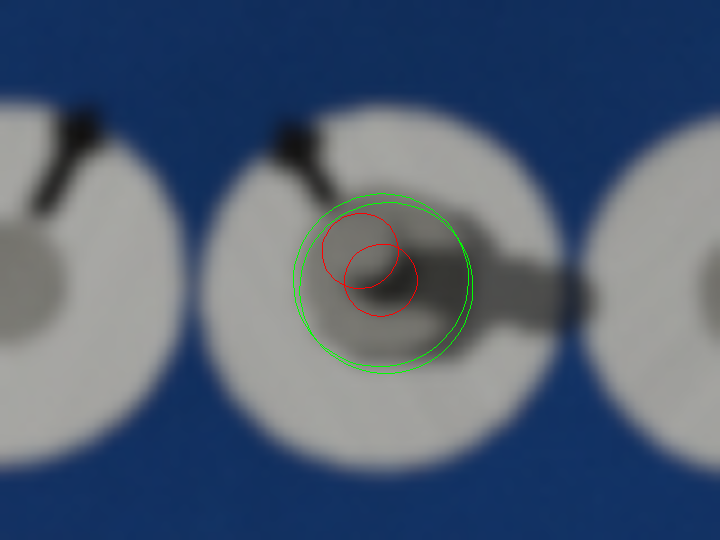

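View pics/o4.png

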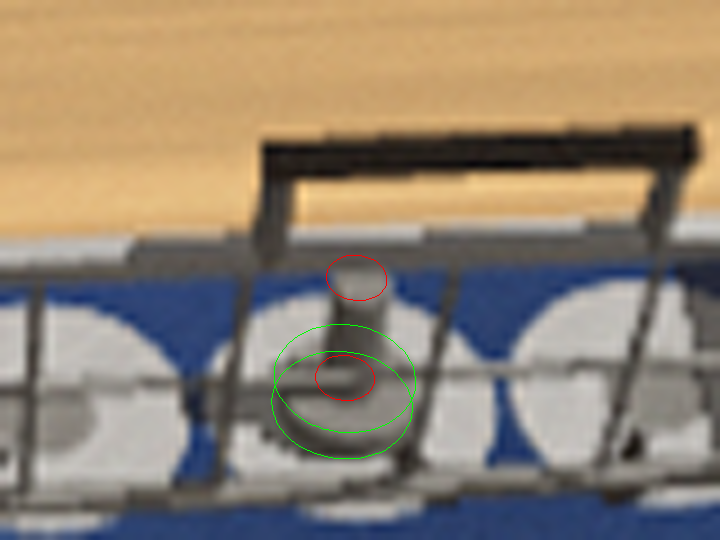

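Request:
step_arm(commands=[[[0.75,0.9,0],0],[[0.75,0.9,-0.2],0],[[0.75,0.9,-0.6],0],[[0.75,0.9,-0.8],0],[[0.75,0.9,-0.8],0]], gripper=-0.2)

```text
time_s: 7.15
eef_pos: [514.0, 163.8, 239.2]
ee_rot: [0.495, 0.505, 0.495, -0.505]
force: [0.7, -0.8, 1.1]
grip_width: 0.6
```

Request:
step_arm(commands=[[[0,0,-0.8],0],[[0,0,-0.8],0],[[0,0,-0.5],0],[[0,0,0],0]])

```text
time_s: 7.55
eef_pos: [511.8, 161.9, 153.7]
ee_rot: [-0.494, -0.503, -0.496, 0.506]
force: [-0.8, -0.7, 0.3]
grip_width: 0.599
```

```bash
python3 -c "
from h import *; st()
c=snap('scene','s7',(300,120,440,260),4.2)"
```

```text
t 7.55 pos [511.8 161.9 153.7] toolx [-0.005 -0.    -1.   ] jaw deg -1.1 F [-0.8 -0.7  0.3] w 0.599 q [0.09 0.43 1.58 0.   1.14 0.11]
```

View pics/s7.png

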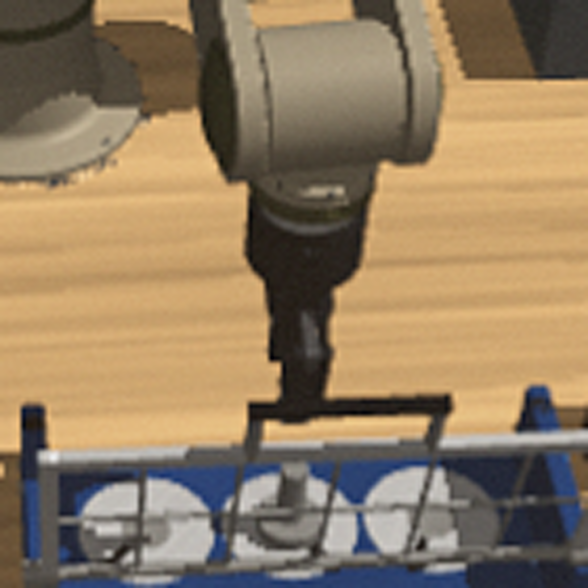

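Request:
step_arm(commands=[[[0.18,0.23,-0.4],0],[[0,0,-0.7],0],[[0,0,-0.7],0],[[0,0,-0.4],0],[[0,0,-0.3],0]])

```text
time_s: 8.1
eef_pos: [521.0, 170.8, 56.7]
ee_rot: [0.495, 0.505, 0.495, -0.505]
force: [-0.3, 1.1, 0.2]
grip_width: 0.6
```

```bash
python3 -c "
from h import *; st()
c=snap('scene','s8',(300,120,440,260),4.2)"
```

```text
t 8.1 pos [521.  170.8  56.7] toolx [ 0.002  0.    -1.   ] jaw deg -1.2 F [-0.3  1.1  0.2] w 0.6 q [0.1  0.58 1.63 0.   0.93 0.12]
```

View pics/s8.png

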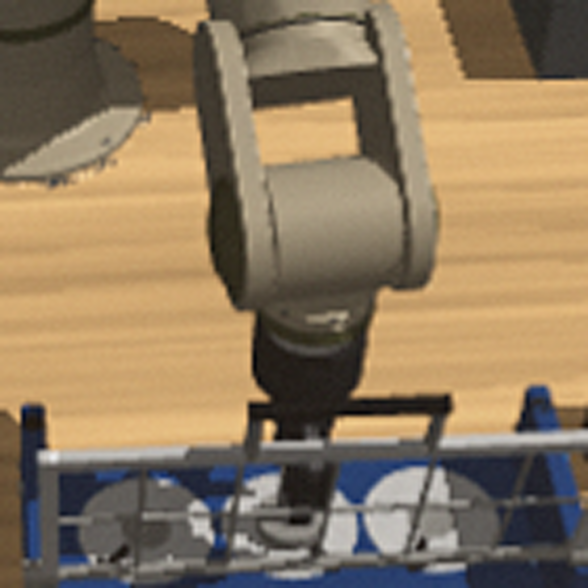

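Request:
step_arm(commands=[[[0,0,0],0],[[0,0,0],0],[[0,0,0],0],[[0,0,0],0]], gripper=1, force=50)

```text
time_s: 8.55
eef_pos: [521.2, 170.6, 57.6]
ee_rot: [0.496, 0.506, 0.494, -0.504]
force: [1.5, 0.7, 6.3]
grip_width: 0.219
```

Request:
step_arm(commands=[[[0,0,0.3],0],[[0,0,0.5],0],[[0,0,0.7],0],[[0,0,0.8],0],[[0,0,0.8],0]])

```text
time_s: 9.05
eef_pos: [519.7, 170.4, 181.9]
ee_rot: [-0.495, -0.505, -0.495, 0.505]
force: [0.4, 0.1, -3.4]
grip_width: 0.215
```

```bash
python3 -c "
from h import *; st()
c=snap('scene','s9',(300,120,440,260),4.2)"
```

```text
t 9.05 pos [519.7 170.4 181.9] toolx [-0.001 -0.    -1.   ] jaw deg -1.2 F [ 0.4  0.1 -3.4] w 0.215 q [0.1  0.41 1.52 0.   1.21 0.12]
```

View pics/s9.png

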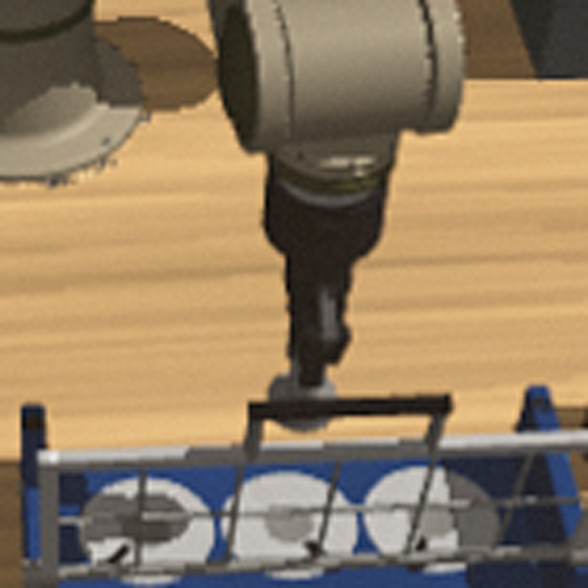

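Request:
step_arm(commands=[[[0,-0.6,0],0],[[0,-0.9,0],0],[[0,-0.9,0],0],[[0,-0.9,0],0],[[0,-0.9,0],0]])

```text
time_s: 9.6
eef_pos: [519.7, 1.2, 180.6]
ee_rot: [-0.495, -0.505, -0.495, 0.505]
force: [-0.7, -0.4, -3.1]
grip_width: 0.218
```

Request:
step_arm(commands=[[[0.4,-0.9,0],0],[[0.5,-0.9,0],0],[[0.5,-0.9,0],0],[[0.5,-0.9,0],0],[[0.5,-0.9,0],0]])

```text
time_s: 10.1
eef_pos: [616.5, -178.9, 180.5]
ee_rot: [-0.495, -0.505, -0.495, 0.505]
force: [0.6, -0.2, -2.7]
grip_width: 0.221
```

Request:
step_arm(commands=[[[0.3,-0.9,0],0],[[0,-0.2,0],0],[[0,0,0],0]])

```text
time_s: 10.4
eef_pos: [627.7, -222.5, 179.8]
ee_rot: [-0.494, -0.505, -0.495, 0.506]
force: [0.4, -0.4, -3.0]
grip_width: 0.218
```

```bash
python3 - <<'E'
from ov import *
s=st()
t=snap('top','t10'); c=snap('scene','s10')
G=(0,255,0)
tr=[np.array(p) for p in ([682.4,-168],[682.5,-273],[578.7,-275],[578,-168])]
li=[((*tr[i],22),(*tr[(i+1)%4],22),G) for i in range(4)]
overlay(t,(350,120,530,300),4,"o5",[],li)
overlay(c,(150,160,330,340),4,"o6",[],li)
E
```

```text
t 10.4 pos [ 627.7 -222.5  179.8] toolx [-0.001  0.001 -1.   ] jaw deg -1.3 F [ 0.4 -0.4 -3. ] w 0.218 q [-0.52  0.68  1.1  -0.    1.37 -0.49]
```

View pics/o5.png

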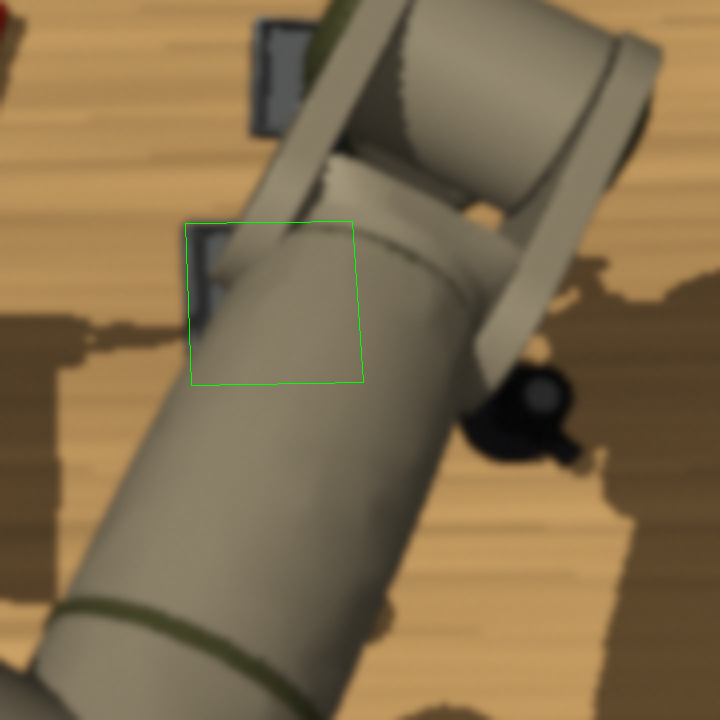

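View pics/o6.png

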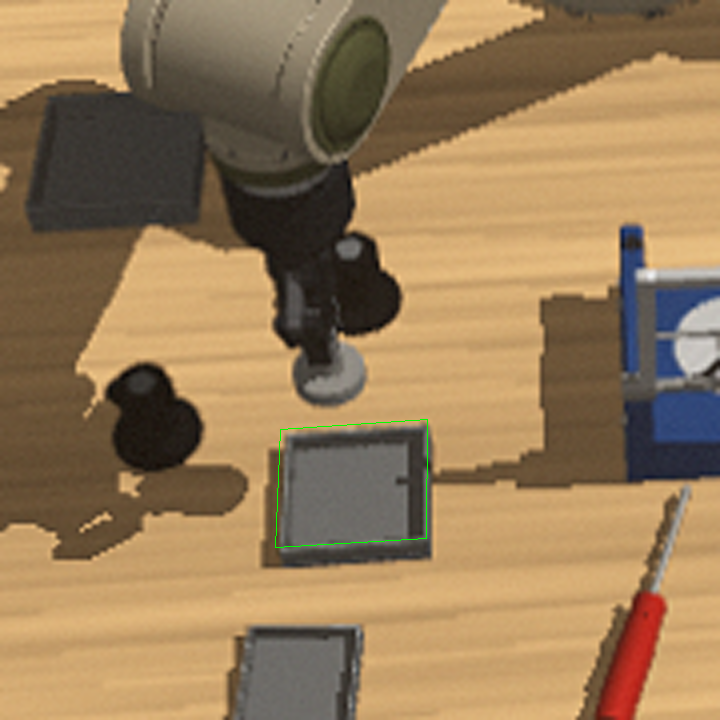

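Request:
step_arm(commands=[[[0.05,0,-0.7],0],[[0,0,-0.8],0],[[0,0,-0.7],0],[[0,0,-0.6],0],[[0,0,0],0]])

```text
time_s: 11.0
eef_pos: [628.7, -219.1, 65.3]
ee_rot: [-0.493, -0.504, -0.498, 0.505]
force: [0.1, 0.5, -2.5]
grip_width: 0.216
```

Request:
step_arm(commands=[[[0,0,-0.2],0],[[0,0,0],0],[[0,0,0],0]])

```text
time_s: 11.3
eef_pos: [630.8, -221.5, 61.6]
ee_rot: [0.496, 0.505, 0.494, -0.505]
force: [-1.1, 0.4, -2.3]
grip_width: 0.22
```

```bash
python3 - <<'E'
from ov import *
s=st()
c=snap('scene','s11',(180,200,300,320),6)
E
```

```text
t 11.3 pos [ 630.8 -221.5   61.6] toolx [ 0.002 -0.001 -1.   ] jaw deg -1.1 F [-1.1  0.4 -2.3] w 0.22 q [-0.51  0.8   1.21  0.    1.14 -0.49]
```

View pics/s11.png

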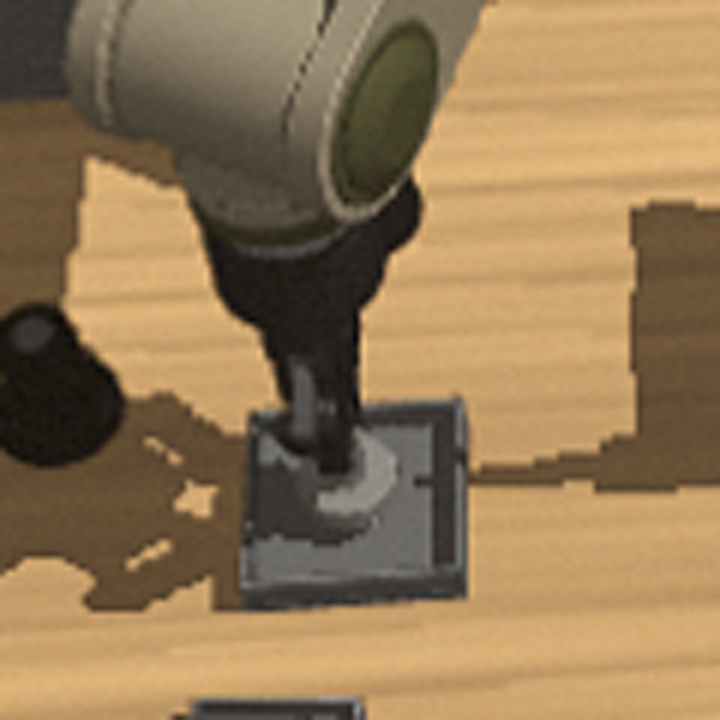

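Request:
step_arm(commands=[[[0,0,-0.1],0],[[0,0,-0.08],0],[[0,0,0],0],[[0,0,0],0]])

```text
time_s: 11.75
eef_pos: [630.3, -221.6, 53.0]
ee_rot: [-0.495, -0.505, -0.495, 0.505]
force: [-0.8, 0.4, -2.8]
grip_width: 0.218
```

Request:
step_arm(commands=[[[0,0,-0.06],0],[[0,0,0],0],[[0,0,0],0]])

```text
time_s: 12.05
eef_pos: [630.3, -221.5, 50.6]
ee_rot: [-0.495, -0.505, -0.495, 0.505]
force: [0.7, -1.3, -2.6]
grip_width: 0.219
```

Request:
step_arm(commands=[[[0,0,-0.03],0],[[0,0,0],0],[[0,0,-0.02],0],[[0,0,0],0]])

```text
time_s: 12.45
eef_pos: [630.6, -221.7, 49.6]
ee_rot: [0.495, 0.505, 0.495, -0.505]
force: [-0.4, 0.3, 5.0]
grip_width: 0.215
```

Request:
step_arm(commands=[[[0,0,0],0],[[0,0,0],0],[[0,0,0],0],[[0,0,0.4],0],[[0,0,0.8],0]], gripper=-0.2)

```text
time_s: 12.95
eef_pos: [629.3, -221.0, 95.9]
ee_rot: [-0.493, -0.505, -0.496, 0.505]
force: [0.2, 0.4, 0.7]
grip_width: 0.601
```

Request:
step_arm(commands=[[[0,0,0.8],0],[[-0.5,0.3,0.8],0],[[-0.9,0.6,0.3],0],[[-0.9,0.6,0],0],[[-0.9,0.6,0],0]])

```text
time_s: 13.45
eef_pos: [501.0, -136.7, 174.2]
ee_rot: [0.496, 0.505, 0.494, -0.505]
force: [0.4, 0.4, 0.9]
grip_width: 0.601
```

Request:
step_arm(commands=[[[-0.9,0.6,0],0],[[-0.9,0.6,0],0],[[-0.9,0.3,0],0],[[-0.5,0,0],0],[[0,0,0],0]])

```text
time_s: 13.95
eef_pos: [372.9, -77.1, 173.8]
ee_rot: [0.495, 0.505, 0.494, -0.505]
force: [0.1, 0.1, 0.7]
grip_width: 0.6
```

```bash
python3 - <<'E'
from ov import *
s=st()
t=snap('top','t12'); c=snap('scene','s12')
G=(0,255,0);Rd=(0,0,255)
ci=[]
for x,y in ((630,-221),):
    ci+=[(x,y,4,24,G),(x,y,69,10,Rd)]
for x,y in ((466.5,-192),(560.4,-371)):
    ci+=[(x,y,0,33,G),(x,y,64,20,Rd)]
overlay(t,(370,120,530,300),4,"o7",ci)
overlay(c,(150,180,310,330),4.5,"o8",ci)
E
```

```text
t 13.95 pos [372.9 -77.1 173.8] toolx [ 0.001 -0.001 -1.   ] jaw deg -1.2 F [0.1 0.1 0.7] w 0.6 q [-0.51  0.07  1.99 -0.    1.08 -0.49]
```

View pics/o7.png

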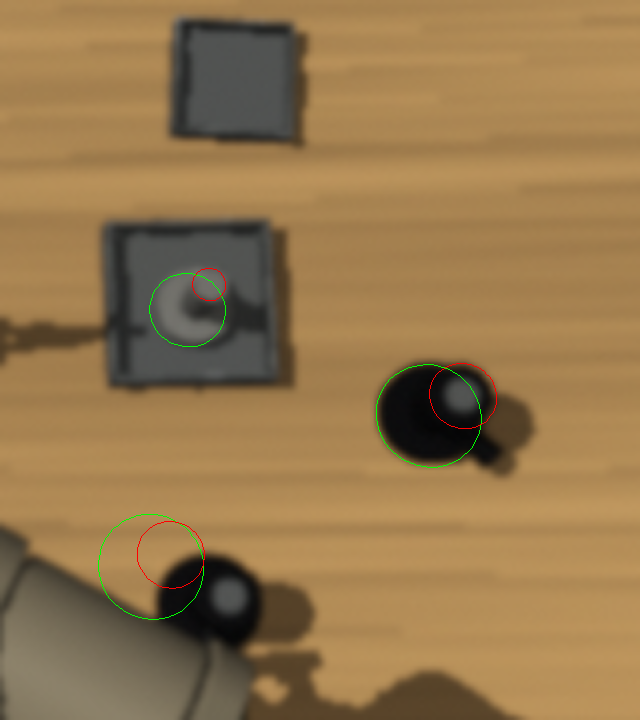

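View pics/o8.png

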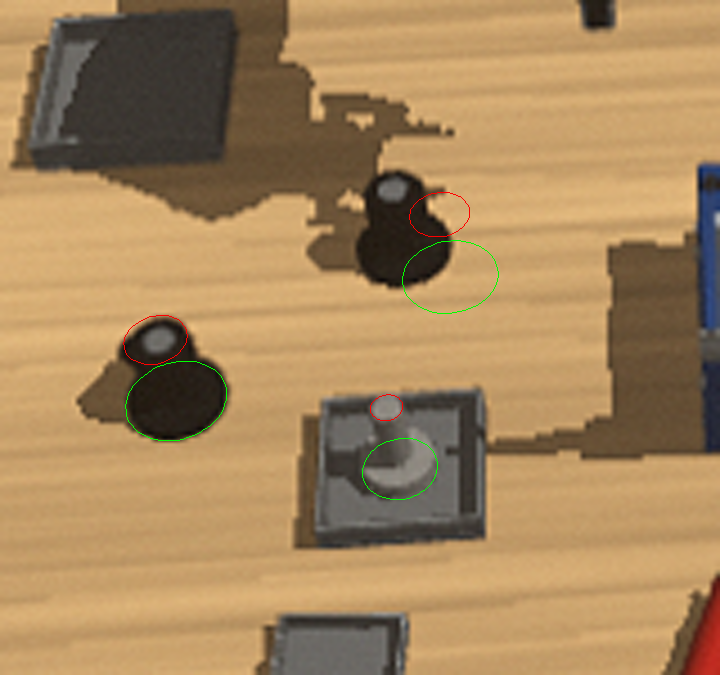

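Request:
step_arm(commands=[[[0,0.9,0.5],0],[[0,0.9,0.5],0],[[0,0.9,0],0],[[0,0.9,0],0],[[0,0,0],0]])

```text
time_s: 14.55
eef_pos: [374.8, 69.4, 213.2]
ee_rot: [0.496, 0.504, 0.496, -0.504]
force: [0.3, -0.2, -0.1]
grip_width: 0.601
```

```bash
python3 - <<'E'
from ov import *
s=st()
t=snap('top','t13'); c=snap('scene','s13')
overlay(t,(390,190,530,310),5.5,"o9")
overlay(c,(160,190,280,310),6,"o10")
E
```

```text
t 14.55 pos [374.8  69.4 213.2] toolx [ 0.001  0.001 -1.   ] jaw deg -0.9 F [ 0.3 -0.2 -0.1] w 0.601 q [-0.13  0.02  1.93  0.    1.19 -0.11]
```

View pics/o9.png

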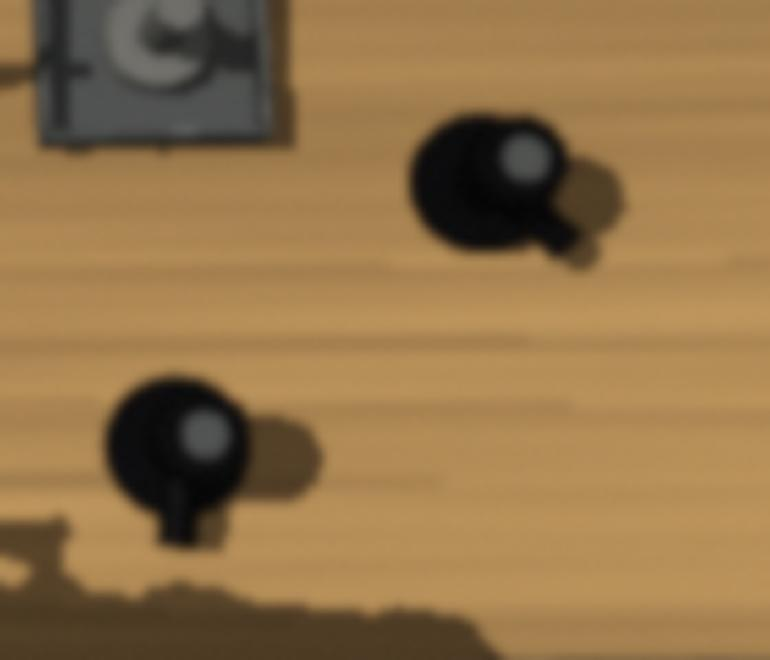

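View pics/o10.png

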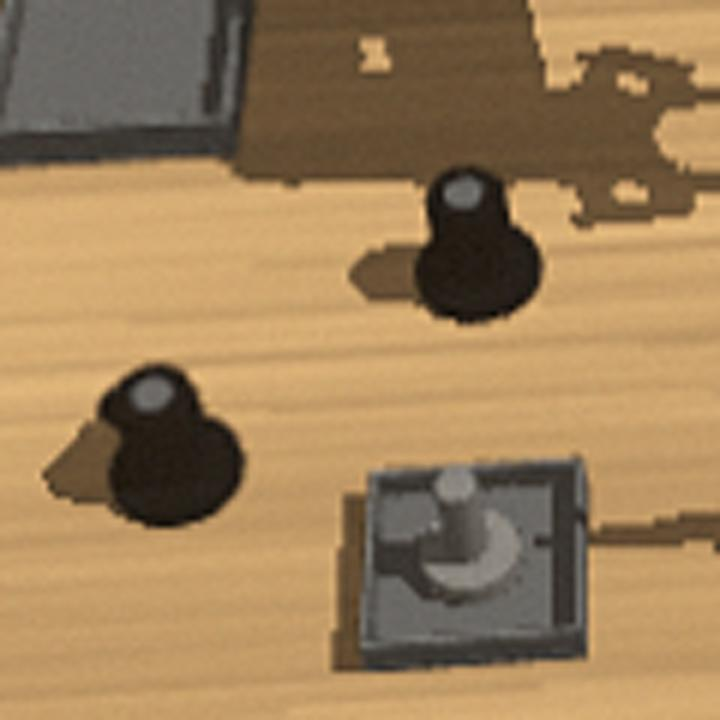

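```bash
cat > tee.py <<'E'
from ov import *
def tee(x,y,ang,z0=0):
    G=(0,255,0);Rd=(0,0,255);Y=(0,255,255)
    u=np.array([np.cos(np.radians(ang)),np.sin(np.radians(ang)),0]);n=np.array([-u[1],u[0],0])
    o=np.array([x,y,z0])
    ci=[(x,y,z0,33,G),(x,y,z0+10,33,G),(x,y,z0+64,20,Rd)]
    a=o+46*u+[0,0,20]; li=[(a-9*n,a+9*n,Y),(a-9*n,o+15*u-9*n+[0,0,20],Y),(a+9*n,o+15*u+9*n+[0,0,20],Y)]
    return ci,li
E
python3 - <<'E'
from tee import *
t=pickle.load(open("pics/t13.pkl","rb"));c=pickle.load(open("pics/s13.pkl","rb"))
f=lambda x,y:(390+(x+.5)/5.5-.5,190+(y+.5)/5.5-.5)
g=lambda x,y:(160+(x+.5)/6-.5,190+(y+.5)/6-.5)
for n,ft,cp,ou,cs in (("A",(176,446),(206,434),(178,545),(463,193)),("B",(480,182),(526,157),(563,248),(152,394))):
    F=at(t,*f(*ft),5);C=at(t,*f(*cp),64);O=at(t,*f(*ou),22);S=at(c,*g(*cs),64)
    print(n,F.round(1),C.round(1),O.round(1),S.round(1)); P=(F+C)/2
    d=O-P; print(np.hypot(*d[:2]),np.degrees(np.arctan2(d[1],d[0])))
ci=[];li=[]
for p in ((435,-220,-178),(560,-370,-132)):
    a,b=tee(*p);ci+=a;li+=b
overlay(t,(390,190,530,310),5.5,"o9",ci,li)
overlay(c,(160,190,280,310),6,"o10",ci,li)
E
```

```text
A [ 441.8 -225.6    5. ] [ 441.6 -226.    64. ] [ 396.3 -220.8   22. ] [ 441.7 -224.3   64. ]
45.67646128740961 173.70864357407478
B [ 561.4 -370.     5. ] [ 561.3 -371.    64. ] [ 527.6 -399.6   22. ] [ 561.5 -368.5   64. ]
44.5936077366018 -139.24884488293293
```

View pics/o9.png

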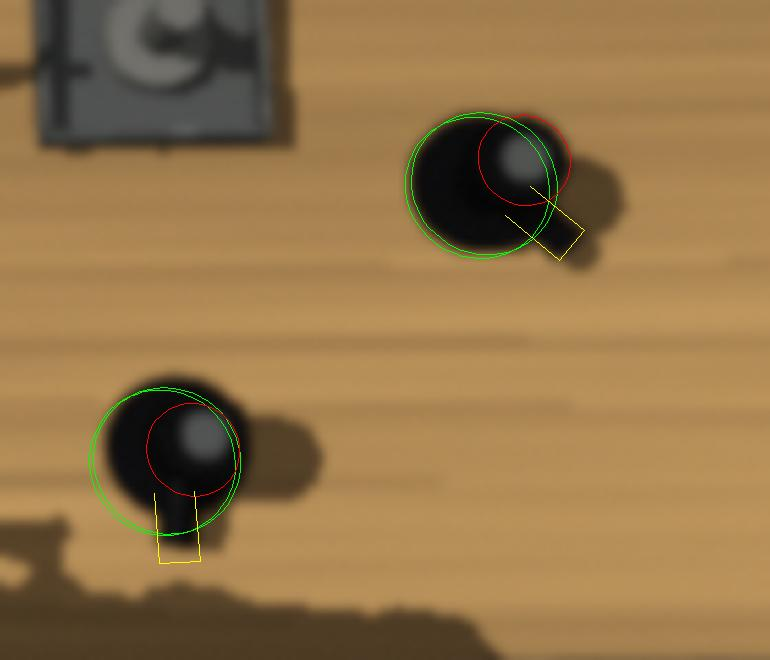

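View pics/o10.png

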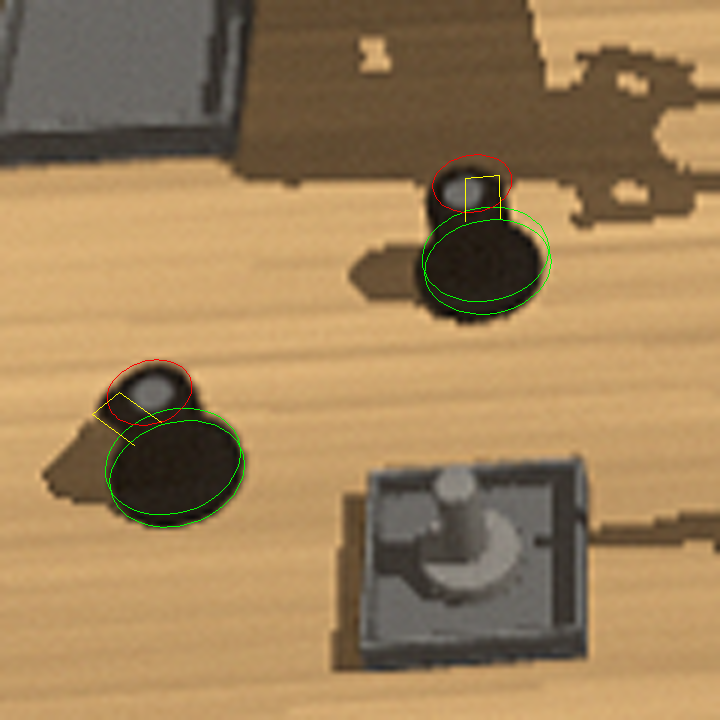

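```bash
python3 - <<'E'
from tee import *
t=pickle.load(open("pics/t13.pkl","rb"));c=pickle.load(open("pics/s13.pkl","rb"))
ci=[];li=[]
for p in ((441.7,-225.3,174),(561.5,-369.8,-138)):
    a,b=tee(*p);ci+=a;li+=b
overlay(t,(390,190,530,310),5.5,"o9",ci,li)
E
```

```text
(no output)
```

View pics/o9.png

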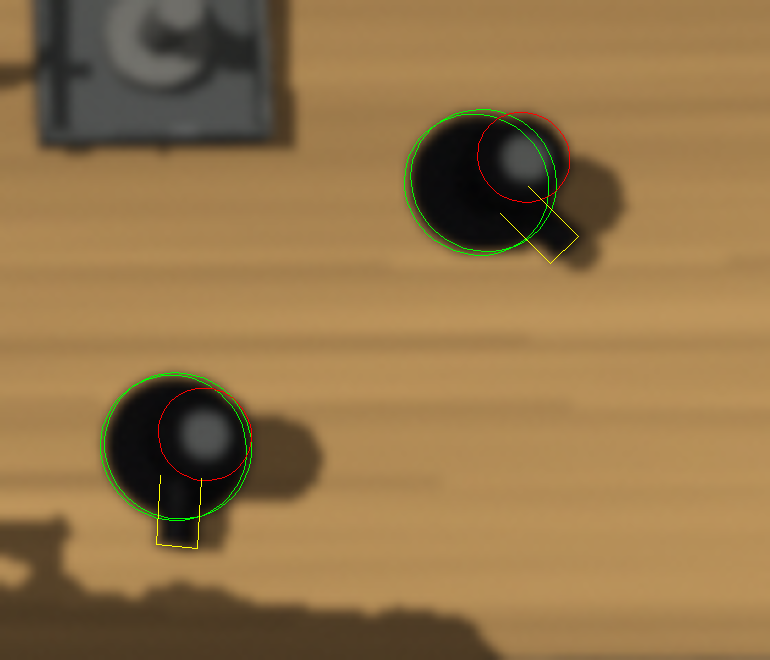

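Request:
step_arm(commands=[[[0.17,-0.74,0],-0.044],[[0.17,-0.74,0],-0.044],[[0.17,-0.74,0],-0.044],[[0.17,-0.74,0],-0.044],[[0.17,-0.74,0],-0.044]], gripper=-0.5)

```text
time_s: 15.15
eef_pos: [408.6, -84.2, 212.8]
ee_rot: [0.292, 0.644, 0.292, -0.644]
force: [-0.4, 0.0, 0.1]
grip_width: 0.751
```

Request:
step_arm(commands=[[[0.17,-0.74,0],-0.044],[[0.17,-0.74,0],-0.044],[[0.17,-0.74,0],-0.044],[[0.17,-0.74,0],-0.044],[[0.17,-0.74,0],-0.044]])

```text
time_s: 15.65
eef_pos: [442.1, -232.4, 212.6]
ee_rot: [-0.057, -0.705, -0.057, 0.705]
force: [0.1, 0.3, 0.1]
grip_width: 0.75
```

Request:
step_arm(commands=[[[0,0,-0.7],0],[[0,0,-0.7],0],[[0,0,0],0],[[0,0,0],0]])

```text
time_s: 16.05
eef_pos: [442.3, -230.5, 157.3]
ee_rot: [0.059, 0.705, 0.059, -0.705]
force: [-0.3, 0.1, 0.6]
grip_width: 0.748
```

```bash
python3 - <<'E'
from tee import *
s=st()
c=snap('scene','s14',(170,120,310,260),5)
E
```

```text
t 16.05 pos [ 442.3 -230.5  157.3] toolx [ 0. -0. -1.] jaw deg -80.4 F [-0.3  0.1  0.6] w 0.748 q [-0.72  0.34  1.69 -0.    1.11  0.69]
```

View pics/s14.png

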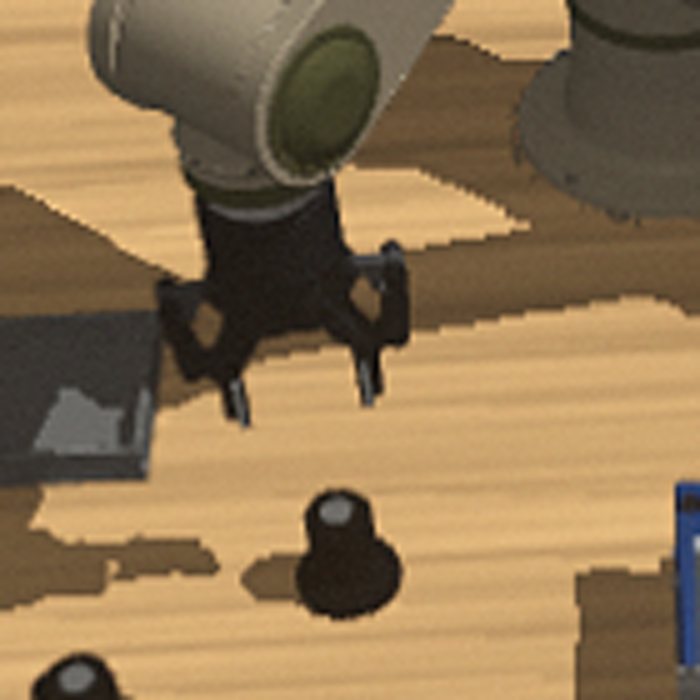

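Request:
step_arm(commands=[[[0,0.13,-0.5],0],[[0,0,-0.7],0],[[0,0,-0.7],0],[[0,0,-0.5],0],[[0,0,-0.3],0]])

```text
time_s: 16.6
eef_pos: [442.6, -224.8, 48.7]
ee_rot: [0.06, 0.705, 0.059, -0.704]
force: [-0.1, 0.3, 0.2]
grip_width: 0.75
```

Request:
step_arm(commands=[[[0,0,0],0],[[0,0,0],0]])

```text
time_s: 16.8
eef_pos: [442.9, -224.9, 49.9]
ee_rot: [0.06, 0.705, 0.059, -0.704]
force: [0.0, 0.3, 0.0]
grip_width: 0.748
```

```bash
python3 - <<'E'
from tee import *
s=st()
c=snap('scene','s15',(170,120,310,260),5)
E
```

```text
t 16.8 pos [ 442.9 -224.9   49.9] toolx [ 0.002 -0.001 -1.   ] jaw deg -80.4 F [0.  0.3 0. ] w 0.748 q [-0.71  0.5   1.79 -0.    0.85  0.7 ]
```

View pics/s15.png

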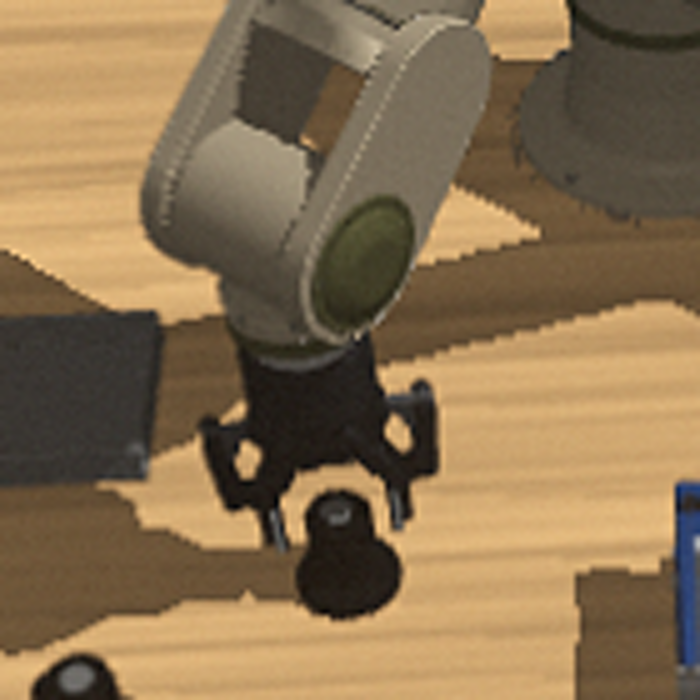

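Request:
step_arm(commands=[[[-0.02,0,-0.07],0],[[0,0,0],0]])

```text
time_s: 17.05
eef_pos: [441.6, -224.4, 46.3]
ee_rot: [0.06, 0.705, 0.059, -0.704]
force: [-0.2, 0.1, 0.4]
grip_width: 0.746
```

Request:
step_arm(commands=[[[0,0,0],0],[[0,0,0],0],[[0,0,0],0],[[0,0,0],0]], gripper=1, force=50)

```text
time_s: 17.45
eef_pos: [441.7, -224.5, 46.3]
ee_rot: [0.06, 0.705, 0.059, -0.704]
force: [-3.0, 0.4, 6.2]
grip_width: 0.452
```

Request:
step_arm(commands=[[[0,0,0.3],0],[[0,0,0.6],0],[[0,0,0.8],0],[[0,0,0.8],0],[[0,0,0.8],0]])

```text
time_s: 17.95
eef_pos: [441.2, -224.0, 179.7]
ee_rot: [-0.059, -0.705, -0.059, 0.705]
force: [1.2, -0.3, -1.1]
grip_width: 0.456
```

```bash
python3 - <<'E'
from tee import *
s=st()
c=snap('scene','s16',(170,80,310,220),5)
E
```

```text
t 17.95 pos [ 441.2 -224.   179.7] toolx [-0.  0. -1.] jaw deg -80.4 F [ 1.2 -0.3 -1.1] w 0.456 q [-0.71  0.31  1.68  0.    1.16  0.7 ]
```

View pics/s16.png

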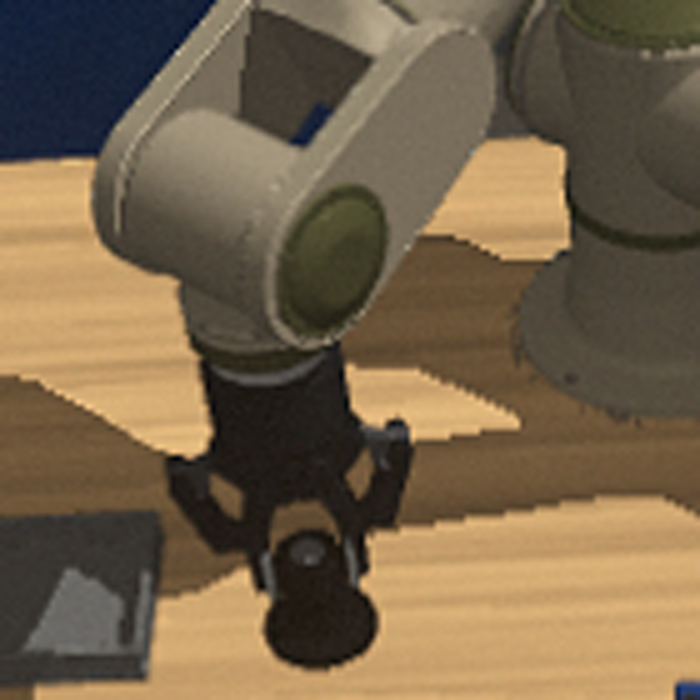

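Request:
step_arm(commands=[[[0.19,0.4,0],0.0435],[[0.19,0.725,0],0.0435],[[0.19,0.725,0],0.0435],[[0.19,0.725,0],0.0435],[[0.19,0.725,0],0.0435]])

```text
time_s: 18.5
eef_pos: [479.5, -91.0, 178.2]
ee_rot: [-0.294, -0.643, -0.294, 0.643]
force: [0.7, 0.6, -1.3]
grip_width: 0.451
```

Request:
step_arm(commands=[[[0.19,0.725,0],0.0435],[[0.19,0.725,0],0.0435],[[0.19,0.725,0],0.0435],[[0.19,0.725,0],0.0435],[[0.19,0.725,0],0.0435]])

```text
time_s: 19.0
eef_pos: [517.5, 54.0, 178.2]
ee_rot: [-0.492, -0.507, -0.492, 0.508]
force: [-0.5, -0.3, -2.1]
grip_width: 0.454
```

Request:
step_arm(commands=[[[0,0.325,0],0.0435],[[0,0,0],0.0435],[[0,0,0],0.0435],[[0,0,0],0.0435],[[0,0,0],0.0435]])

```text
time_s: 19.5
eef_pos: [517.2, 65.8, 178.1]
ee_rot: [0.634, 0.313, 0.634, -0.313]
force: [0.9, -0.3, -2.9]
grip_width: 0.455
```

Request:
step_arm(commands=[[[0,0,0],0.0435],[[0,0,0],0.0435],[[0,0,0],0.0435],[[0,0,0],0],[[0,0,0],0]])

```text
time_s: 20.0
eef_pos: [517.4, 65.7, 178.0]
ee_rot: [0.684, 0.181, 0.684, -0.181]
force: [-0.1, -0.1, -1.1]
grip_width: 0.455
```

```bash
python3 - <<'E'
from tee import *
s=st()
c=snap('scene','s17',(280,110,440,270),5)
E
```

```text
t 20.0 pos [517.4  65.7 178. ] toolx [-0.  0. -1.] jaw deg 60.4 F [-0.1 -0.1 -1.1] w 0.455 q [-0.1   0.36  1.6   0.    1.18 -1.15]
```

View pics/s17.png

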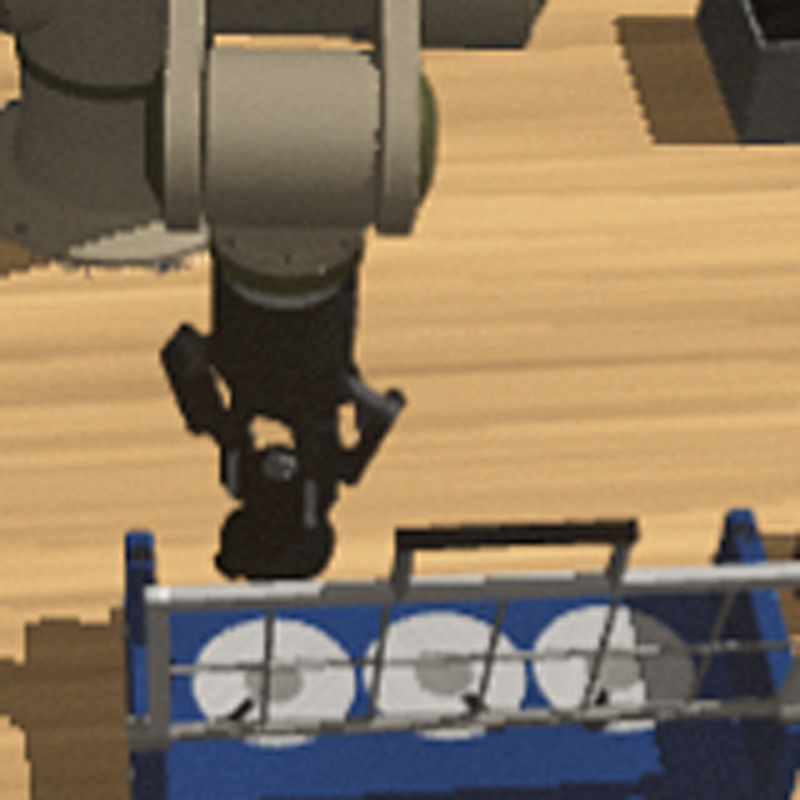

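Request:
step_arm(commands=[[[0,0.02,-0.5],0],[[0,0,-0.8],0],[[0,0,-0.7],0],[[0,0,-0.5],0],[[0,0,-0.2],0]])

```text
time_s: 20.55
eef_pos: [516.6, 66.5, 68.2]
ee_rot: [0.683, 0.18, 0.685, -0.18]
force: [-0.5, -0.1, -2.5]
grip_width: 0.451
```

Request:
step_arm(commands=[[[0,0,0],0],[[0,0,0],0]])

```text
time_s: 20.75
eef_pos: [518.1, 66.4, 70.9]
ee_rot: [0.684, 0.18, 0.683, -0.18]
force: [0.1, 0.6, -1.5]
grip_width: 0.452
```

Request:
step_arm(commands=[[[0,0,-0.12],0],[[0,0,-0.12],0],[[0,0,0],0],[[0,0,0],0]])

```text
time_s: 21.15
eef_pos: [517.5, 66.5, 60.4]
ee_rot: [0.684, 0.18, 0.684, -0.18]
force: [0.3, 0.3, -1.9]
grip_width: 0.452
```

Request:
step_arm(commands=[[[0,0,-0.05],0],[[0,0,0],0],[[0,0,0],0]])

```text
time_s: 21.45
eef_pos: [517.6, 66.5, 58.4]
ee_rot: [0.684, 0.18, 0.684, -0.18]
force: [1.6, 0.2, -0.6]
grip_width: 0.453
```

Request:
step_arm(commands=[[[0,0,-0.025],0],[[0,0,0],0],[[0,0,0],0]])

```text
time_s: 21.75
eef_pos: [517.7, 66.5, 58.3]
ee_rot: [0.684, 0.179, 0.684, -0.179]
force: [-3.1, 0.8, 9.2]
grip_width: 0.45
```

```bash
python3 - <<'E'
from tee import *
s=st()
c=snap('scene','s18',(290,170,400,270),7)
E
```

```text
t 21.75 pos [517.7  66.5  58.3] toolx [ 0.001 -0.    -1.   ] jaw deg 60.6 F [-3.1  0.8  9.2] w 0.45 q [-0.1   0.53  1.71 -0.    0.9  -1.15]
```

View pics/s18.png

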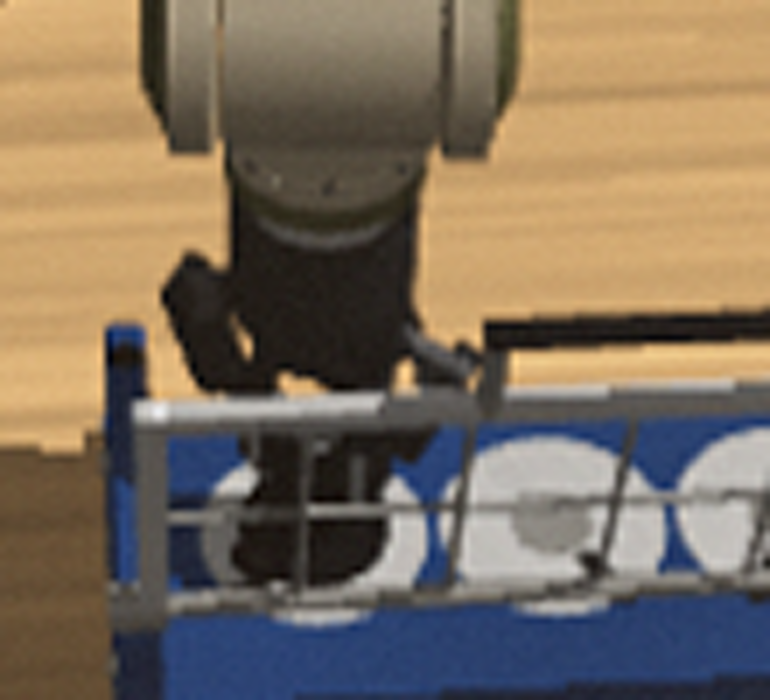

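Seated (contact force 9 N). Release and retreat toward the front.

Request:
step_arm(commands=[[[0,0,0],0],[[0,0,0],0],[[0,0,0],0],[[0,0,0.4],0],[[0,0,0.8],0]], gripper=-0.4)

```text
time_s: 22.3
eef_pos: [516.2, 66.5, 104.0]
ee_rot: [0.682, 0.179, 0.686, -0.18]
force: [0.5, 0.4, 0.7]
grip_width: 0.698
```

Request:
step_arm(commands=[[[0,0,0.9],0],[[-0.5,0,0.6],0],[[-0.9,0,0],0],[[-0.9,-0.3,0],0],[[-0.9,-0.5,0],0]])

```text
time_s: 22.8
eef_pos: [388.0, 34.8, 165.2]
ee_rot: [0.684, 0.179, 0.684, -0.179]
force: [-0.0, -0.9, 0.4]
grip_width: 0.692
```

Request:
step_arm(commands=[[[-0.5,-0.8,0],0],[[0,-0.8,0],0],[[0,-0.8,0],0],[[0,0,0],0]])

```text
time_s: 23.2
eef_pos: [369.6, -64.1, 165.5]
ee_rot: [0.684, 0.181, 0.683, -0.181]
force: [-1.0, 0.7, 0.2]
grip_width: 0.698
```

```bash
python3 - <<'E'
from tee import *
s=st()
t=snap('top','t19'); c=snap('scene','s19')
ci,li=tee(517,66.5,-45,12)
overlay(t,(270,200,350,290),8,"o11",ci,li)
a,b=tee(561.5,-369.8,-136); 
overlay(t,(440,190,520,270),8,"o12",a,b)
E
```

```text
t 23.2 pos [369.6 -64.1 165.5] toolx [ 0.001 -0.001 -1.   ] jaw deg 60.4 F [-1.   0.7  0.2] w 0.698 q [-0.49  0.07  2.02 -0.    1.06 -1.54]
```

View pics/o11.png

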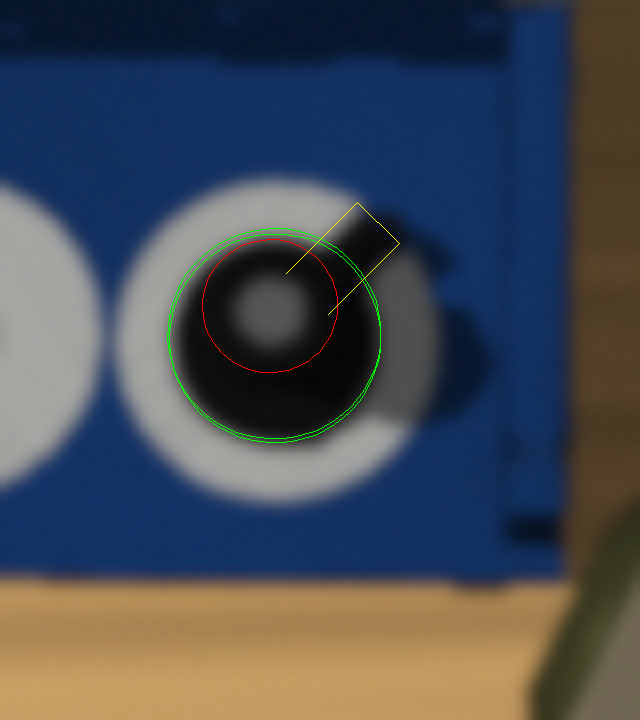

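View pics/o12.png

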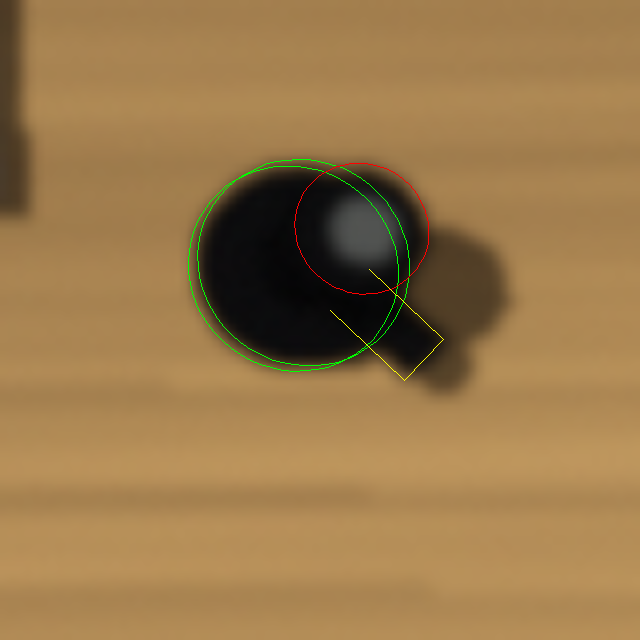

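View pics/s19.png

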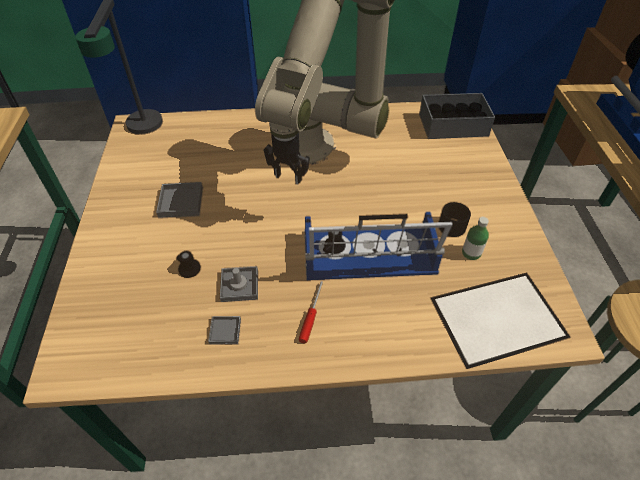

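Request:
step_arm(commands=[[[0.48,-0.765,0],-0.045],[[0.48,-0.765,0],-0.045],[[0.48,-0.765,0],-0.045],[[0.48,-0.765,0],-0.045],[[0.48,-0.765,0],-0.045]], gripper=-0.5)

```text
time_s: 23.8
eef_pos: [466.5, -214.4, 165.1]
ee_rot: [0.578, 0.406, 0.579, -0.406]
force: [0.7, -0.4, 0.9]
grip_width: 0.752
```

Request:
step_arm(commands=[[[0.48,-0.765,0],-0.045],[[0.48,-0.765,0],-0.045],[[0.48,-0.765,0],-0.045],[[0.48,-0.765,0],-0.045],[[0.48,-0.765,0],-0.045]])

```text
time_s: 24.3
eef_pos: [562.9, -367.0, 164.9]
ee_rot: [0.402, 0.582, 0.403, -0.582]
force: [0.1, -1.6, 0.4]
grip_width: 0.75
```

Request:
step_arm(commands=[[[0,0,0],-0.045],[[0,0,0],-0.045],[[0,0,0],-0.045],[[0,0,0],0],[[0,0,0],0]])

```text
time_s: 24.8
eef_pos: [562.0, -366.5, 165.1]
ee_rot: [-0.274, -0.652, -0.274, 0.652]
force: [0.0, -0.2, 0.2]
grip_width: 0.747
```

```bash
python3 - <<'E'
from tee import *
s=st()
c=snap('scene','s20',(120,160,260,300),5)
E
```

```text
t 24.8 pos [ 562.  -366.5  165.1] toolx [-0.  0. -1.] jaw deg -44.4 F [ 0.  -0.2  0.2] w 0.747 q [-0.75  0.7   1.1   0.    1.34  0.02]
```

View pics/s20.png

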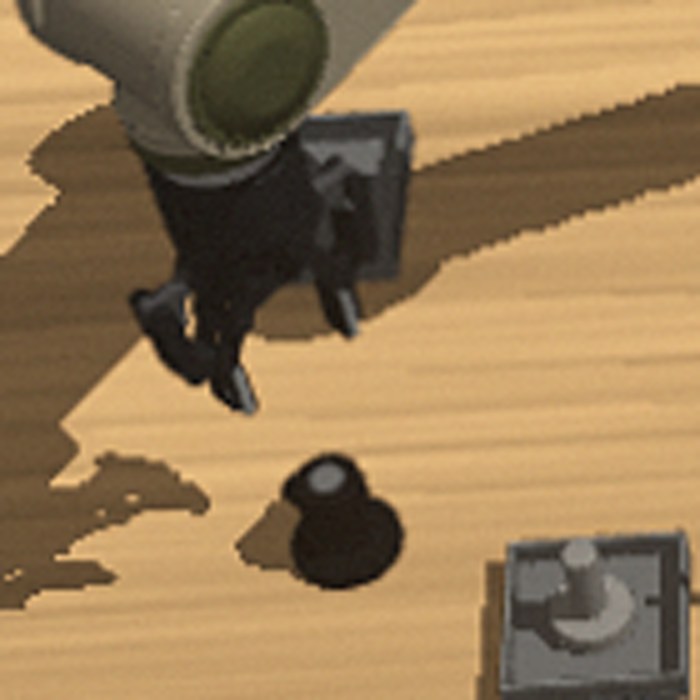

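Request:
step_arm(commands=[[[0,-0.09,-0.5],0],[[0,0,-0.8],0],[[0,0,-0.8],0],[[0,0,-0.5],0],[[0,0,-0.2],0]])

```text
time_s: 25.35
eef_pos: [560.9, -370.1, 51.0]
ee_rot: [-0.272, -0.652, -0.274, 0.653]
force: [-0.3, 0.0, -0.3]
grip_width: 0.752
```

Request:
step_arm(commands=[[[0,0,0],0],[[0,0,0],0]])

```text
time_s: 25.55
eef_pos: [562.1, -371.4, 54.7]
ee_rot: [0.273, 0.653, 0.272, -0.652]
force: [-0.9, 0.6, 0.1]
grip_width: 0.751
```

```bash
python3 - <<'E'
from tee import *
s=st()
c=snap('scene','s21',(120,160,260,300),5)
E
```

```text
t 25.55 pos [ 562.1 -371.4   54.7] toolx [ 0.001 -0.001 -1.   ] jaw deg -44.7 F [-0.9  0.6  0.1] w 0.751 q [-0.76  0.81  1.19  0.    1.13  0.02]
```

View pics/s21.png

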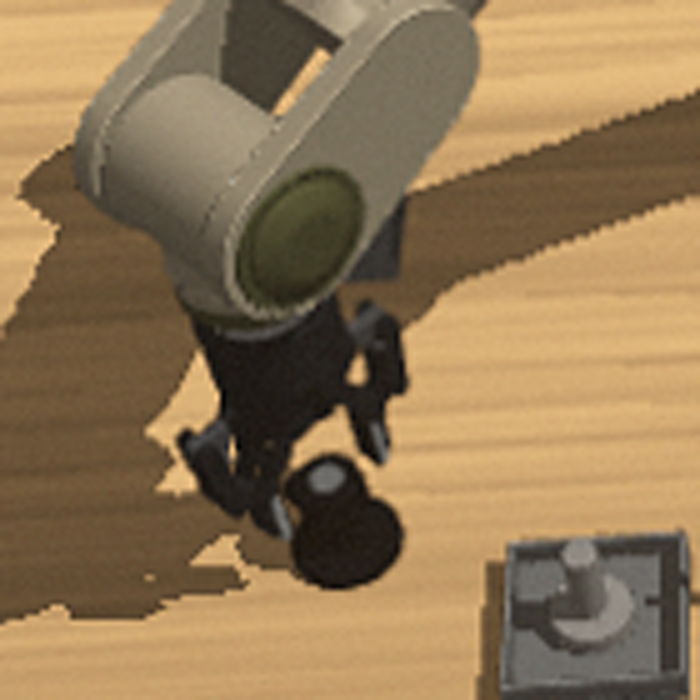

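Request:
step_arm(commands=[[[0,0.03,-0.2],0],[[0,0,0],0],[[0,0,0],0]])

```text
time_s: 25.9
eef_pos: [561.5, -369.9, 45.3]
ee_rot: [-0.272, -0.653, -0.272, 0.653]
force: [-0.0, 0.1, -0.8]
grip_width: 0.751
```

Request:
step_arm(commands=[[[0,0,0],0],[[0,0,0],0],[[0,0,0],0],[[0,0,0],0]], gripper=1, force=50)

```text
time_s: 26.3
eef_pos: [561.7, -370.1, 45.8]
ee_rot: [0.272, 0.653, 0.272, -0.652]
force: [1.0, -0.3, 3.1]
grip_width: 0.454
```

Request:
step_arm(commands=[[[0,0,0.3],0],[[0,0,0.6],0],[[0,0,0.8],0],[[0,0,0.8],0],[[0,0,0.8],0]])

```text
time_s: 26.8
eef_pos: [561.3, -369.7, 179.0]
ee_rot: [-0.272, -0.653, -0.272, 0.653]
force: [1.3, -0.5, -1.6]
grip_width: 0.453
```

```bash
python3 - <<'E'
from tee import *
s=st()
c=snap('scene','s22',(120,110,260,250),5)
E
```

```text
t 26.8 pos [ 561.3 -369.7  179. ] toolx [-0.  0. -1.] jaw deg -44.7 F [ 1.3 -0.5 -1.6] w 0.453 q [-0.76  0.69  1.08 -0.    1.37  0.02]
```

View pics/s22.png

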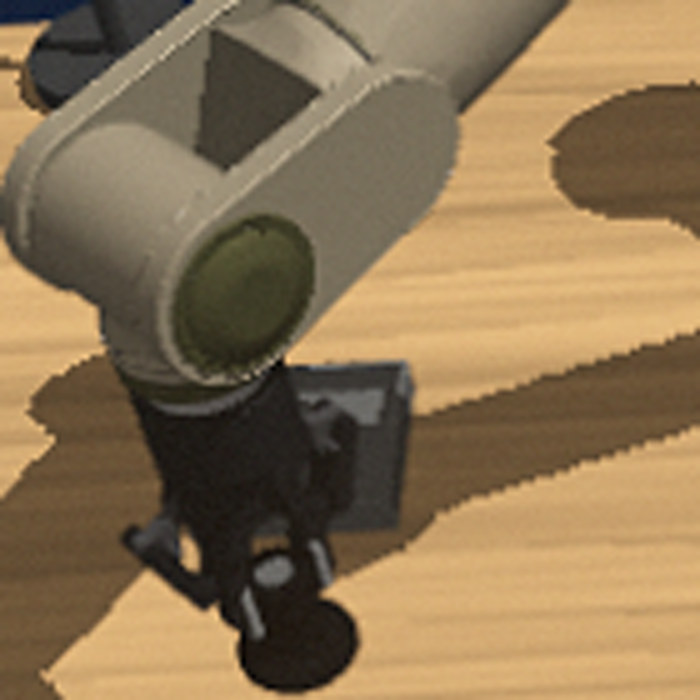

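Request:
step_arm(commands=[[[-0.25,0.5,0],0.0433],[[-0.25,0.9,0],0.0433],[[-0.25,0.9,0],0.0433],[[-0.25,0.9,0],0.0433],[[0,0.9,0],0.0433]])

```text
time_s: 27.35
eef_pos: [520.3, -204.5, 177.7]
ee_rot: [-0.475, -0.523, -0.476, 0.523]
force: [0.5, 0.2, -2.1]
grip_width: 0.456
```

Request:
step_arm(commands=[[[0,0.9,0],0.0433],[[0,0.9,0],0.0433],[[0,0.9,0],0.0433],[[0,0.9,0],0.0433],[[0,0.9,0],0.0433]])

```text
time_s: 27.85
eef_pos: [521.2, -24.5, 177.7]
ee_rot: [0.623, 0.335, 0.623, -0.334]
force: [0.6, -0.2, -2.3]
grip_width: 0.45
```

Request:
step_arm(commands=[[[0,0.9,0],0.0433],[[0,0.9,0],0.0433],[[0,0.9,0],0.0433],[[0,0.9,0],0.0433],[[0,0.9,0],0]])

```text
time_s: 28.35
eef_pos: [521.2, 155.6, 177.7]
ee_rot: [0.69, 0.155, 0.69, -0.155]
force: [0.2, -0.1, -2.1]
grip_width: 0.452
```

Request:
step_arm(commands=[[[0,0.9,0],0],[[0,0.9,0],0],[[0,0.7,0],0],[[0,0.1,0],0],[[0,0,0],0]])

```text
time_s: 28.85
eef_pos: [521.2, 258.4, 177.3]
ee_rot: [0.69, 0.156, 0.69, -0.156]
force: [-0.0, -1.0, -1.4]
grip_width: 0.449
```

```bash
python3 - <<'E'
from tee import *
s=st()
c=snap('scene','s23',(300,110,500,270),4)
E
```

```text
t 28.85 pos [521.2 258.4 177.3] toolx [-0. -0. -1.] jaw deg 64.5 F [-0.  -1.  -1.4] w 0.449 q [ 0.26  0.49  1.41 -0.    1.24 -0.87]
```

View pics/s23.png

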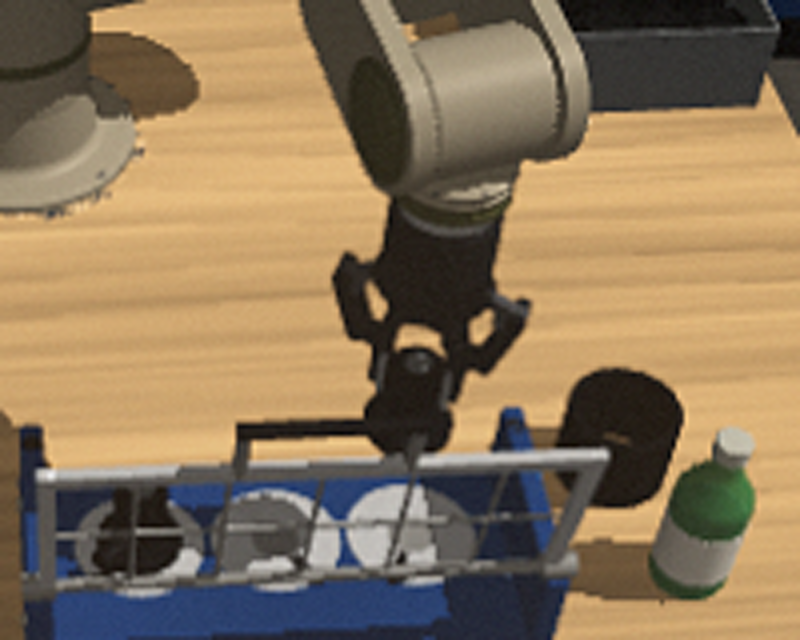

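Request:
step_arm(commands=[[[0,0.44,0],0],[[0,0,-0.5],0],[[0,0,-0.8],0],[[0,0,-0.7],0],[[0,0,-0.4],0]])

```text
time_s: 29.4
eef_pos: [520.8, 275.1, 79.2]
ee_rot: [0.689, 0.157, 0.69, -0.158]
force: [0.5, 0.0, -1.8]
grip_width: 0.448
```

Request:
step_arm(commands=[[[0,0,-0.2],0],[[0,0,0],0],[[0,0,0],0]])

```text
time_s: 29.7
eef_pos: [522.1, 275.7, 74.3]
ee_rot: [0.69, 0.157, 0.689, -0.157]
force: [0.3, -0.6, -1.6]
grip_width: 0.455
```

Request:
step_arm(commands=[[[-0.01,0,-0.18],0],[[0,0,-0.15],0],[[0,0,0],0],[[0,0,0],0]])

```text
time_s: 30.1
eef_pos: [521.1, 275.7, 60.1]
ee_rot: [0.689, 0.157, 0.69, -0.157]
force: [-0.6, -0.0, -0.9]
grip_width: 0.452
```

Request:
step_arm(commands=[[[0,0,-0.06],0],[[0,0,0],0],[[0,0,0],0]])

```text
time_s: 30.4
eef_pos: [521.2, 275.7, 57.8]
ee_rot: [0.69, 0.157, 0.689, -0.157]
force: [0.9, -0.2, -0.5]
grip_width: 0.454
```

Request:
step_arm(commands=[[[0,0,-0.025],0],[[0,0,0],0],[[0,0,0],0]])

```text
time_s: 30.7
eef_pos: [521.2, 275.7, 57.8]
ee_rot: [0.69, 0.157, 0.689, -0.157]
force: [-3.8, -2.4, 7.3]
grip_width: 0.457
```

Request:
step_arm(commands=[[[0,0,0],0],[[0,0,0],0],[[0,0,0],0],[[0,0,0.4],0],[[0,0,0.8],0]], gripper=-0.4)

```text
time_s: 31.2
eef_pos: [519.9, 275.3, 103.1]
ee_rot: [0.688, 0.156, 0.691, -0.158]
force: [-0.1, -0.2, 0.5]
grip_width: 0.702
```

Request:
step_arm(commands=[[[0,0,0.9],0],[[-0.5,0,0.8],0],[[-0.9,0,0],0],[[-0.9,-0.6,0],0],[[-0.9,-0.8,0],0]])

```text
time_s: 31.7
eef_pos: [391.5, 219.6, 172.6]
ee_rot: [0.69, 0.156, 0.69, -0.156]
force: [0.3, -1.2, 0.5]
grip_width: 0.7
```

Request:
step_arm(commands=[[[-0.5,-0.9,0],0],[[0,-0.9,0],-0.04],[[0,-0.9,0],-0.04],[[0,-0.9,0],-0.04],[[0,-0.9,0],-0.04]])

```text
time_s: 32.2
eef_pos: [372.9, 38.3, 172.9]
ee_rot: [0.628, 0.325, 0.628, -0.325]
force: [0.7, 0.1, 0.3]
grip_width: 0.702
```

```bash
python3 - <<'E'
from tee import *
s=st()
t=snap('top','t24'); c=snap('scene','s24')
ci,li=tee(517,66.5,-45,12); a,b=tee(520.5,276,-26,12)
overlay(t,(190,200,350,300),5,"o13",ci+a,li+b)
E
```

```text
t 32.2 pos [372.9  38.3 172.9] toolx [ 0.001 -0.    -1.   ] jaw deg 35.3 F [0.7 0.1 0.3] w 0.702 q [-0.21  0.06  2.01 -0.    1.08 -0.83]
```

View pics/o13.png

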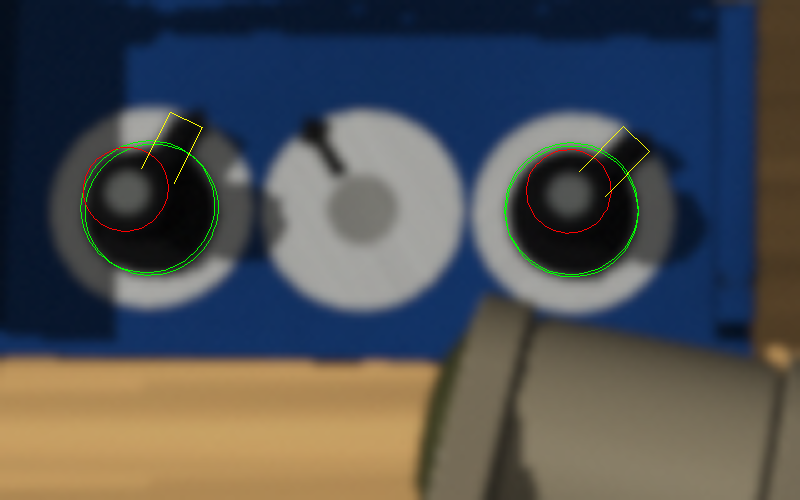

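View pics/s24.png

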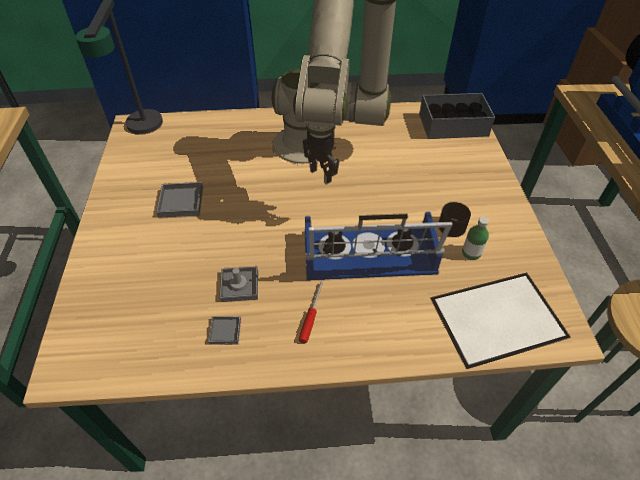

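```bash
python3 - <<'E'
from tee import *
t=pickle.load(open("pics/t24.pkl","rb")); im=t["image"].copy()
im=np.clip(im.astype(float)*2.2,0,255).astype(np.uint8); t["image"]=im
li=[]
for x,y,a in ((520.5,276,-26),(517,66.5,-45)):
    for d,col in ((0,(0,255,0)),(-8,(0,0,255)),(8,(255,0,255))):
        u=np.array([np.cos(np.radians(a+d)),np.sin(np.radians(a+d)),0]);o=np.array([x,y,32])
        li.append((o+15*u,o+46*u,col))
overlay(t,(190,205,270,265),5,"a",[],li[:3]);overlay(t,(275,205,355,265),5,"b",[],li[3:])
overlay(t,(190,205,270,265),5,"c");overlay(t,(275,205,355,265),5,"d")
r=lambda n:cv2.imread(f"pics/{n}.png")
cv2.imwrite("pics/o14.png",np.vstack([np.hstack([r("a"),r("b")]),np.hstack([r("c"),r("d")])]))
E
```

```text
(no output)
```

View pics/o14.png

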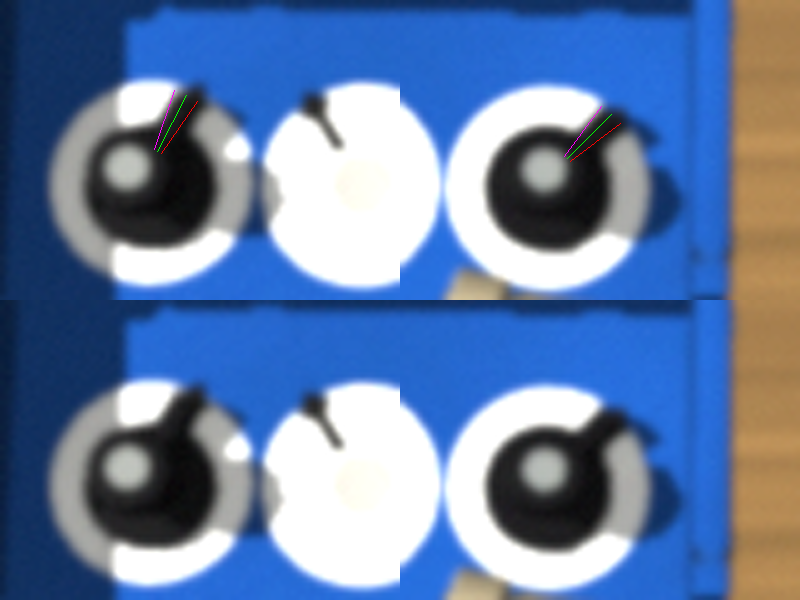

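```bash
python3 - <<'E'
from tee import *
t=pickle.load(open("pics/s24.pkl","rb")); im=t["image"].copy()
t["image"]=np.clip(im.astype(float)*3,0,255).astype(np.uint8)
def pc(x,y,z,a,col):
    u=np.array([np.cos(np.radians(a)),np.sin(np.radians(a)),0]);n=np.array([-u[1],u[0],0])
    o=np.array([x,y,z+20]); e=o+46*u
    th=np.linspace(0,2*np.pi,25); P=[e+9*(np.cos(q)*n+np.sin(q)*np.array([0,0,1])) for q in th]
    return [(P[i],P[i+1],col) for i in range(24)]
ci,_=tee(522,277,0,12); ci2,_=tee(518.5,67.5,0,12)
overlay(t,(375,215,435,265),12,"e",ci,pc(522,277,12,-26,(0,255,255))+pc(522,277,12,-36,(255,0,255)))
overlay(t,(305,215,365,265),12,"f",ci2,pc(518.5,67.5,12,-45,(0,255,255))+pc(518.5,67.5,12,-35,(255,0,255)))
E
```

```text
(no output)
```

View pics/e.png

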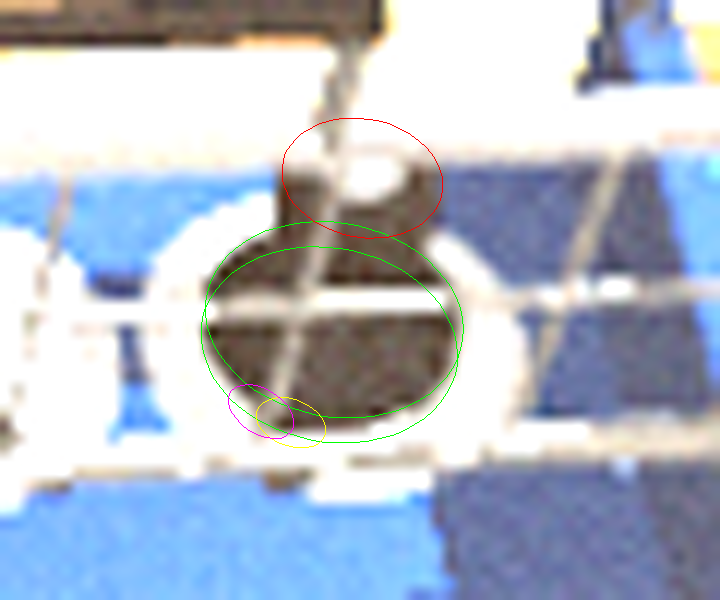

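View pics/f.png

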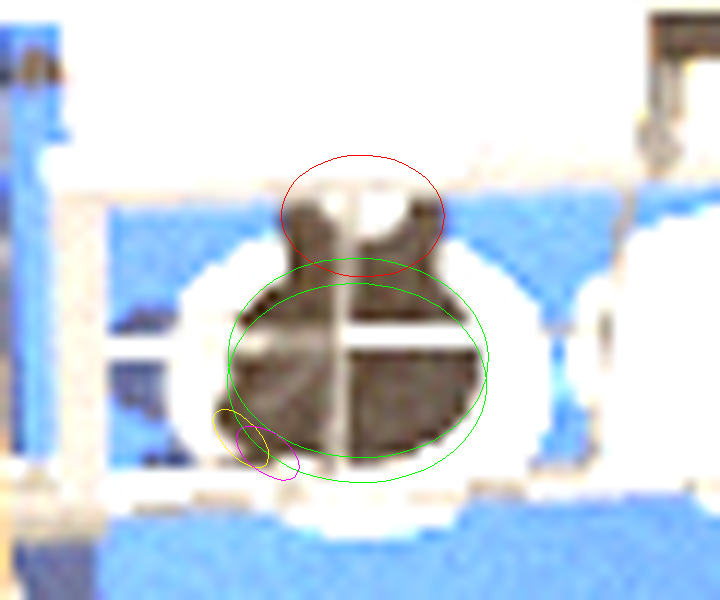

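```bash
python3 - <<'E'
from tee import *
t=pickle.load(open("pics/t24.pkl","rb"))
t6=pickle.load(open("pics/t6.pkl","rb"));t13=pickle.load(open("pics/t13.pkl","rb"))
def prof(t,x,y,z,lo,hi,a0,a1):
    g=t["image"][:,:,0].astype(np.float32) # blue
    a=np.arange(a0,a1,4.);r=np.arange(lo,hi,.5);A,Rr=np.meshgrid(np.radians(a),r)
    P=np.c_[(x+Rr*np.cos(A)).ravel(),(y+Rr*np.sin(A)).ravel(),np.full(A.size,float(z))]
    uv=proj(t,P).astype(np.float32)
    v=cv2.remap(g,uv[:,0].reshape(A.shape),uv[:,1].reshape(A.shape),cv2.INTER_LINEAR).mean(0)
    return dict(zip(a.astype(int).tolist(),v.round().astype(int).tolist()))
print("L",prof(t,520.5,276,32,34,37,-60,10)); print("L",prof(t,520.5,276,32,38,43,-60,10))
print("R",prof(t,517,66.5,32,34,37,-80,-10)); print("R",prof(t,517,66.5,32,38,43,-80,-10))
print("B start",prof(t13,561.5,-370,20,36,43,-170,-100))
print("A start",prof(t13,441.7,-225.3,20,36,43,140,210))
E
```

```text
L {-60: 62, -56: 63, -52: 63, -48: 58, -44: 45, -40: 25, -36: 13, -32: 11, -28: 14, -24: 19, -20: 35, -16: 71, -12: 113, -8: 142, -4: 156, 0: 161, 4: 161, 8: 161}
L {-60: 76, -56: 75, -52: 75, -48: 72, -44: 59, -40: 36, -36: 15, -32: 11, -28: 14, -24: 22, -20: 48, -16: 95, -12: 137, -8: 156, -4: 161, 0: 161, 4: 161, 8: 159}
R {-80: 71, -76: 72, -72: 71, -68: 66, -64: 53, -60: 34, -56: 17, -52: 12, -48: 12, -44: 16, -40: 30, -36: 66, -32: 110, -28: 141, -24: 153, -20: 156, -16: 158, -12: 158}
R {-80: 78, -76: 77, -72: 77, -68: 75, -64: 67, -60: 46, -56: 21, -52: 11, -48: 13, -44: 17, -40: 37, -36: 81, -32: 128, -28: 150, -24: 156, -20: 156, -16: 157, -12: 156}
B start {-170: 75, -166: 73, -162: 71, -158: 71, -154: 67, -150: 52, -146: 31, -142: 16, -138: 14, -134: 14, -130: 13, -126: 14, -122: 23, -118: 32, -114: 36, -110: 37, -106: 38, -102: 38}
A start {140: 80, 144: 79, 148: 79, 152: 78, 156: 71, 160: 54, 164: 31, 168: 21, 172: 21, 176: 17, 180: 13, 184: 17, 188: 27, 192: 36, 196: 39, 200: 41, 204: 47, 208: 61}
```

Request:
step_arm(commands=[[[0,0,0.8],-0.041],[[0,0.3,0.8],-0.041],[[0,0.7,0.8],-0.041],[[0,0.7,0.8],-0.041],[[0,0.7,0.8],-0.038]], gripper=0.2)

```text
time_s: 32.8
eef_pos: [372.6, 137.2, 334.2]
ee_rot: [0.496, 0.504, 0.496, -0.504]
force: [-0.7, -0.7, -0.3]
grip_width: 0.401
```

Request:
step_arm(commands=[[[0.4,0.85,0],0],[[0.8,0,0],0],[[0.9,0,0],0],[[0.9,0,0],0],[[0.9,0,0],0]])

```text
time_s: 33.3
eef_pos: [530.2, 170.5, 332.5]
ee_rot: [-0.497, -0.503, -0.497, 0.503]
force: [0.2, 0.2, 0.5]
grip_width: 0.401
```

Request:
step_arm(commands=[[[0.9,0,0],0],[[0.9,0,0],0],[[0.9,0,0],0],[[0,0,0],0],[[0,0,0],0]])

```text
time_s: 33.8
eef_pos: [637.1, 170.3, 331.5]
ee_rot: [-0.496, -0.503, -0.497, 0.504]
force: [-0.8, 0.7, 0.2]
grip_width: 0.397
```

```bash
python3 -c "
from h import *; st()
c=snap('scene','s25',(290,50,450,260),3.4);print(proj(c,[[654,170,280]]))"
```

```text
t 33.8 pos [637.1 170.3 331.5] toolx [-0.002 -0.    -1.   ] jaw deg -0.7 F [-0.8  0.7  0.2] w 0.397 q [0.08 0.61 0.83 0.   1.71 0.1 ]
[[383.27228529 216.43727854]]
```

View pics/s25.png

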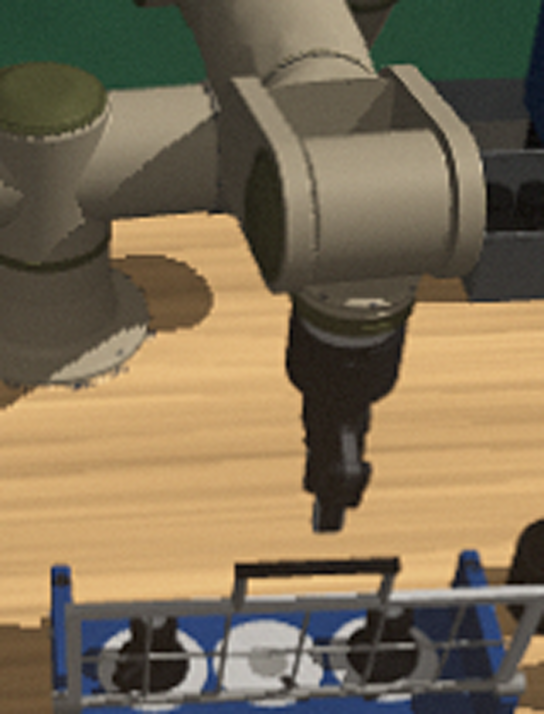

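Now x +17 mm, then down to z 277.

Request:
step_arm(commands=[[[0.42,0,0],0],[[0,0,-0.3],0],[[0,0,-0.4],0],[[0,0,-0.4],0],[[0,0,0],0]])

```text
time_s: 34.35
eef_pos: [652.4, 170.2, 287.8]
ee_rot: [-0.496, -0.502, -0.498, 0.504]
force: [0.3, 0.0, -0.2]
grip_width: 0.4
```

Request:
step_arm(commands=[[[0,0,0],0],[[0,0,0],0]])

```text
time_s: 34.55
eef_pos: [653.8, 169.9, 290.5]
ee_rot: [0.497, 0.504, 0.496, -0.503]
force: [0.5, 0.0, -0.5]
grip_width: 0.4
```

Request:
step_arm(commands=[[[0,0,-0.17],0],[[0,0,-0.16],0],[[0,0,0],0],[[0,0,0],0]])

```text
time_s: 34.95
eef_pos: [653.9, 169.6, 275.3]
ee_rot: [-0.497, -0.503, -0.497, 0.503]
force: [0.4, -0.9, -0.4]
grip_width: 0.396
```

Request:
step_arm(commands=[[[0,0,0],0],[[0,0,0],0],[[0,0,0],0],[[0,0,0],0]], gripper=1, force=40)

```text
time_s: 35.35
eef_pos: [654.1, 169.7, 275.9]
ee_rot: [0.497, 0.504, 0.496, -0.503]
force: [0.6, -0.6, 2.0]
grip_width: 0.123
```

```bash
python3 -c "
from h import *; st()
c=snap('scene','s26',(290,50,450,260),3.4)"
```

```text
t 35.35 pos [654.1 169.7 275.9] toolx [ 0.001  0.    -1.   ] jaw deg -0.8 F [ 0.6 -0.6  2. ] w 0.123 q [0.08 0.65 0.89 0.   1.59 0.09]
```

View pics/s26.png

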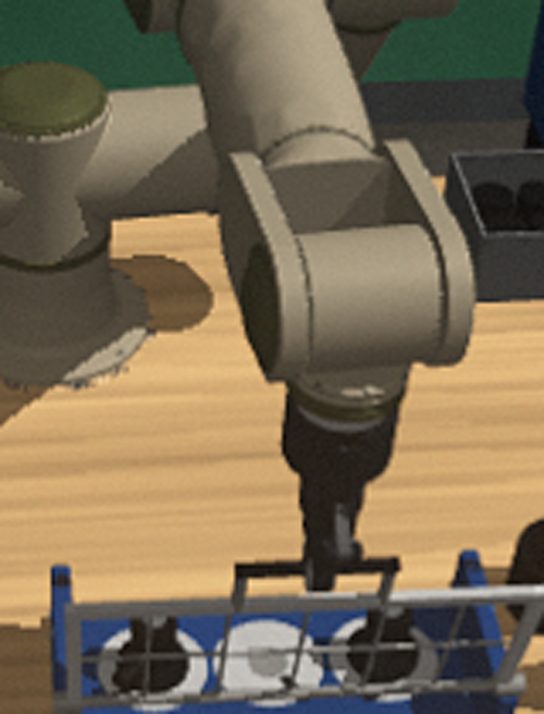

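Request:
step_arm(commands=[[[-0.23,0,0.03],0],[[-0.47,0.01,0.04],0],[[-0.47,0.01,-0.01],0],[[-0.47,0.01,-0.06],0]], force=80)

```text
time_s: 35.8
eef_pos: [588.6, 171.3, 277.7]
ee_rot: [0.498, 0.505, 0.495, -0.501]
force: [3.1, 2.9, 6.5]
grip_width: 0.109
```

Request:
step_arm(commands=[[[-0.46,0.01,-0.1],0],[[-0.45,0.01,-0.15],0],[[-0.435,0.01,-0.195],0],[[-0.41,0.01,-0.235],0]])

```text
time_s: 36.2
eef_pos: [517.7, 172.7, 249.4]
ee_rot: [0.497, 0.504, 0.496, -0.502]
force: [1.7, 1.4, 2.0]
grip_width: 0.103
```

Request:
step_arm(commands=[[[-0.385,0.01,-0.278],0],[[-0.357,0.01,-0.313],0],[[-0.323,0.01,-0.348],0],[[-0.288,0,-0.378],0]])

```text
time_s: 36.6
eef_pos: [463.4, 174.8, 195.8]
ee_rot: [0.496, 0.504, 0.497, -0.502]
force: [4.6, 8.5, -3.4]
grip_width: 0.104
```

Request:
step_arm(commands=[[[-0.248,0,-0.405],0],[[-0.207,0,-0.428],0],[[-0.163,0,-0.447],0],[[-0.118,0,-0.4],0]])

```text
time_s: 37.0
eef_pos: [434.6, 175.3, 128.3]
ee_rot: [0.496, 0.505, 0.497, -0.502]
force: [-7.1, 3.4, 2.5]
grip_width: 0.106
```

Request:
step_arm(commands=[[[-0.06,0,-0.28],0],[[-0.03,0,-0.22],0],[[-0.01,0,-0.15],0],[[0,0,-0.08],0],[[0,0,0],0]])

```text
time_s: 37.5
eef_pos: [430.7, 174.3, 98.9]
ee_rot: [0.496, 0.504, 0.497, -0.503]
force: [2.4, 6.2, -3.4]
grip_width: 0.106
```

Request:
step_arm(commands=[[[0,-0.02,-0.08],0],[[0,0,-0.08],0],[[0,0,-0.05],0],[[0,0,0],0],[[0,0,0],0]])

```text
time_s: 38.0
eef_pos: [430.5, 174.2, 90.9]
ee_rot: [0.495, 0.505, 0.497, -0.503]
force: [0.2, 12.6, -2.0]
grip_width: 0.103
```

Request:
step_arm(commands=[[[0,-0.03,-0.04],0],[[0,0,-0.04],0],[[0,0,0],0],[[0,0,0],0]])

```text
time_s: 38.4
eef_pos: [430.6, 174.1, 88.8]
ee_rot: [0.495, 0.505, 0.497, -0.502]
force: [-4.4, 20.5, 10.6]
grip_width: 0.105
```

```bash
python3 -c "
from h import *; st()
c=snap('scene','s27',(290,150,450,280),4.5)"
```

```text
t 38.4 pos [430.6 174.1  88.8] toolx [ 0.001  0.005 -1.   ] jaw deg -0.9 F [-4.4 20.5 10.6] w 0.105 q [0.13 0.37 1.86 0.01 0.9  0.14]
```

View pics/s27.png

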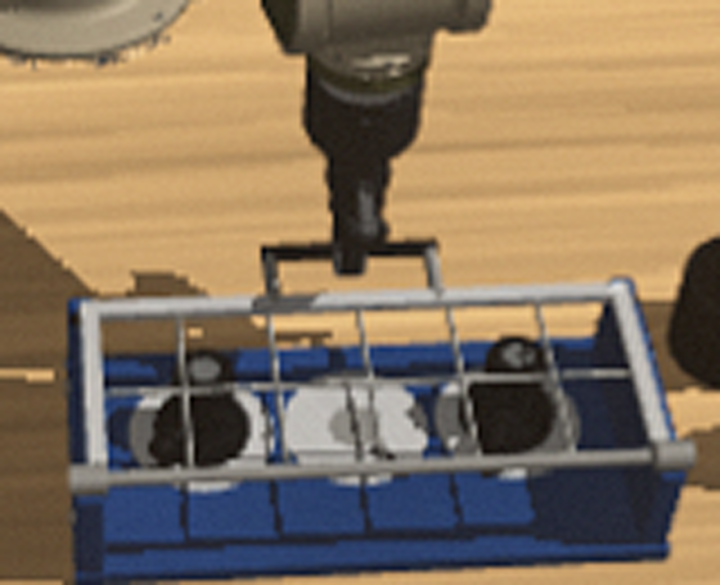

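Request:
step_arm(commands=[[[0,0.04,0],0],[[0,0.04,-0.03],0],[[0,0,0],0],[[0,0,0],0]], force=40)

```text
time_s: 38.85
eef_pos: [430.5, 174.8, 88.3]
ee_rot: [-0.497, -0.503, -0.497, 0.503]
force: [-8.7, 22.6, 25.6]
grip_width: 0.102
```

Request:
step_arm(commands=[[[0,0,0.02],0],[[0,0,0],0],[[0,0,0],0]], gripper=0.25)

```text
time_s: 39.15
eef_pos: [430.4, 174.8, 87.1]
ee_rot: [-0.497, -0.503, -0.497, 0.503]
force: [0.1, -0.1, -0.2]
grip_width: 0.373
```

Request:
step_arm(commands=[[[0,0,0.2],0],[[0,0,0.4],0],[[0,0,0.8],0],[[0,0,0.8],0],[[-0.5,0,0.5],0]])

```text
time_s: 39.65
eef_pos: [412.0, 174.8, 197.8]
ee_rot: [0.497, 0.504, 0.496, -0.502]
force: [-0.6, -0.4, 0.0]
grip_width: 0.372
```

Request:
step_arm(commands=[[[-0.9,-0.4,0.3],0],[[-0.9,-0.9,0],0],[[0,-0.9,0],0],[[0,-0.9,0],0],[[0,-0.5,0],0]])

```text
time_s: 40.15
eef_pos: [338.9, 29.7, 207.9]
ee_rot: [0.497, 0.504, 0.496, -0.504]
force: [1.1, -0.1, 0.4]
grip_width: 0.375
```

Request:
step_arm(commands=[[[0,0,0],0],[[0,0,0],0],[[0,0,0],0]])

```text
time_s: 40.45
eef_pos: [339.1, 32.1, 207.3]
ee_rot: [0.497, 0.503, 0.497, -0.503]
force: [-0.1, -0.1, -0.4]
grip_width: 0.378
```

```bash
python3 - <<'E'
from tee import *
s=st()
t=snap('top','t28'); c=snap('scene','s28')
ci,li=tee(517,66.5,-45,12); a,b=tee(520.5,276,-26,12)
overlay(t,(170,170,350,300),4.4,"o15",ci+a,li+b)
E
```

```text
t 40.45 pos [339.1  32.1 207.3] toolx [-0.  0. -1.] jaw deg -0.7 F [-0.1 -0.1 -0.4] w 0.378 q [-0.25 -0.07  2.04  0.    1.18 -0.24]
```

View pics/o15.png

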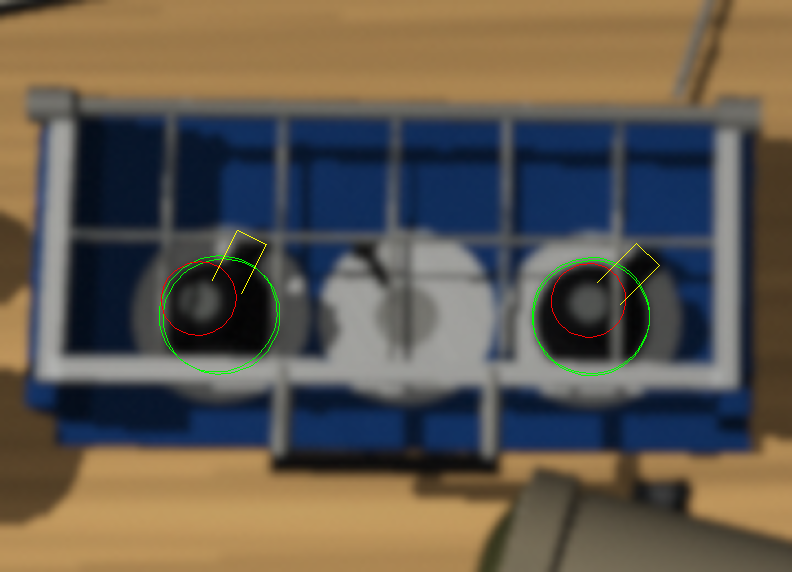

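View pics/s28.png

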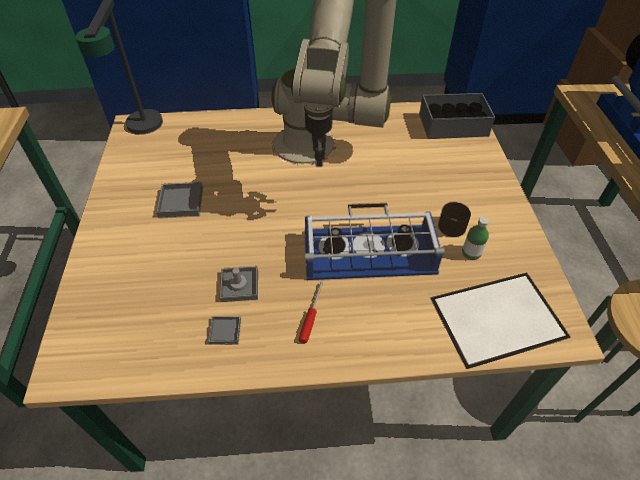

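```bash
python3 - <<'E'
import pickle,cv2,numpy as np
a=pickle.load(open("pics/scene0.pkl","rb"))["image"];b=pickle.load(open("pics/s28.pkl","rb"))["image"]
for n,(x0,y0,x1,y1) in (("handle",(340,200,395,222)),("offcut/bottle",(440,200,495,262)),("scraper",(295,280,330,345))):
    p=[cv2.cvtColor(i[y0:y1,x0:x1],6).astype(np.float32) for i in(a,b)]
    print(n,cv2.phaseCorrelate(*p),np.abs(p[0]-p[1]).mean())
from rig import ticket
print(ticket.finish_job())
E
```

```text
handle ((0.03227511183879628, -0.0027045041990909624), 0.9959910760323206) 1.8347107
offcut/bottle ((-0.013672489730499393, 0.009154326531614743), 0.9841300791750351) 1.9313782
scraper ((0.010246261729431438, -0.01854420655820377), 1.0067724021680562) 1.7358242
the job is handed in; nothing more can be done
None
```

The job is done and handed in at about 40 s of the 210 s allowed. It reported no verdict.

- **Guard:** I opened it onto its rear stop, felt as a 19 N push-back, and later lowered it until it rested on the cheeks, felt as an upward contact force. In the last picture its handle is within 0.1 px of where it started, so it is fully closed.
- **Gauge:** it stands upright in the middle-sized grey tray, near the centre.
- **Tees:** only two were present. One of them was knocked about 40 mm aside during the run, so I measured it again before picking it up.
    - Both now stand on the two outer stations, within about 2 mm of centre.
    - Their outlets are about 3° off the pointer lines. The left one is harder to read because of shadow.
- **Bystanders:** the off-cut, bottle and hand tool show no shift between the first and last pictures (under 0.1 px), and the robot is clear of everything.

**Odd reading:** as the guard reached its closed position, there was about 20 N of sideways force on the handle, and my small sideways correction did not relieve it. It went to zero when I released the grip, and nothing moved visibly.

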